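# Stow the ravioli stamps in the lidded bin and park the pasta machine

### The arm

A 6-joint arm with a two-finger parallel gripper is mounted at the origin on the work surface. World frame = base frame: x ahead of the robot, y to its left, z up, the work surface at z = 0. Lengths are in m, angles in rad, forces in N, time in s.
With the tool pointing down it reaches from about 0.375 to 0.9 m from the base axis. Payload 3.1 kg.
Tool frame: the origin (TCP) lies between the finger pads; the fingertips stand 22 mm ahead of it and the grasp point (between the pads) lies 3 mm ahead of it; z points along the fingers, y is the direction in which the jaws open and shut (so a half turn about z gives the same grasp; the last joint's range is limited). The gripper opens to 85 mm and grips with 20 to 120 N. Pads are 22 mm wide; open, the fingers measure 114 mm over their backs; the gripper's body (76 mm by 85 mm) begins 54 mm behind the grasp point. The pads swing forward as they close: fully open they stand 13 mm farther back than shut.
Start: joints at [1.008, 0.527, 1.433, -0, 1.181, -0.178], TCP at [0.235, 0.579, 0.253] pointing down, gripper open.
Joint ranges: [-3.08, 3.08], [-0.75, 2.2], [0.22, 2.44], [-1.43, 4.57], [0, 2.65], [-2.85, 2.85]. Speed limits (rad/s): [2.79, 2.79, 3.14, 3.14, 3.14, 3.14].

### API

Orientations are given as a unit quaternion [x, y, z, w].
In Python, from station import status, snapshot, manip gives the robot as it stands.
- The arm moves only by the tool move_arm, never from a script. Its argument "plan" is a list that holds one entry, the list of rows, each a list of 7 numbers: the turn, a rotation vector about the tool's x, y, z scaled (see below), then the shift along the tool's x, y, z scaled (see below), then the closure, from 0 (fully open) to 1 (shut). A call has exactly 8 rows; each row is the pose to reach, as a shift and turn from the pose commanded when the call began, along the tool's axes at that moment; what a row does not reach only later rows make up. The controller multiplies each number of a shift by 100 mm and each number of a turn by pi/4 rad. A row lasts 1/8 s, in which the tool goes at most 62.5 mm and 10.7 degrees, less where a joint would pass 70% of its speed; a pose out of reach is approached as far as the arm can. A call with a number of a shift or a turn outside -1 to 1 is refused whole. A call with a gripper value outside its range is refused whole. The fingers move at their own pace and stop on an object; "force" is the grip in N (left out, the last holds). Time passes only in rows, so rows that repeat a pose let the fingers close, or fill a call up. It gives the time, the measured TCP pose, the force and the opening at its end, in the units of the state.
- status.sense(): the state, without advancing time (a new reading comes with each control period).
- snapshot(name): name is "side" or "top" or "wrist"; returns a dict with "img" (480x640x3 uint8, red, green, blue), "depth" (480x640 float32, m along the optical axis (not along the pixel's ray), 0 where there is no reading), "mtx" (3x3 intrinsics, pixels), "T" (4x4, takes a point from camera to world coordinates). Camera axes: x right, y up, looking along -z (the intrinsics and any distortion apply to the point x, -y, -z); pixel columns grow to the right and rows downward; lengths in m; the calibration is good to about 2 mm. The wrist camera is an equidistant fisheye: a pixel r from the principal point sees the ray r / f radians off the axis. A picture is of the moment at which its call begins.
- manip.sign_off(): hands the job in, once; it reports no verdict.
The state is a dict: "t": time; "q": joint angles; "qd": joint speeds; "tau": joint torques, N m; "tcp_pos": TCP position; "tool_rot": TCP orientation; "force": force on the tool from outside, world axes, zero at the start; "ft_torque": the same for the moment, N m; "finger_gap": opening from 0.0 (shut) to 1.0 (fully open).
Only numpy, scipy, OpenCV 4.12 (cv2) and the standard library are available. Lean on these libraries where they do the work, as an engineer would, in place of code of your own. Each camera call takes 0.05 s, during which the arm holds its last target. There are 200 camera calls.

### The job

Put the pasta bench away: lift the bin's lid right back, swing its stay fully up and bring the lid forward to rest on the stay, and with the lid so propped put every ravioli stamp from the slab into the bin. Then tip the lid back off the stay, fold the stay down flat and shut the lid fully. Also turn the pasta machine's gap lever onto the red rest mark, and leave the dish, timer, pepper pot and both scrapers where they are.

Things in the scene. Friction and masses are not known exactly. Their poses are not given: they have to be found in the camera images.
- bin: open white bin fixed to the slab, outside 180 mm (x) by 200 mm (y) and 75 mm high, walls and floor 5 mm; origin at the centre of its underside, z up, x from its front (towards the robot) to its hinge side. In its axes: the lid turns about the line x = 90, z = 75.5 mm, parallel to y; the stay turns about the point x = -17.4, y = -110, z = 53.5 mm, also parallel to y, just outside the -y wall. It does not move during a run
- lid (a joint): wooden lid of the bin, 180 x 200 x 8 mm, 0.3 kg: 0 = shut and flat on the bin, grows as its front edge rises, upright at 1.57, stop at 1.75 rad, where it leans back and stays by itself. Let go below about 1.55 it falls shut, slowed by a damper (about 2.5 rad/s at most). A steel ear on its -y edge (87 to 113 mm from the hinge line, reaching y = -120 mm) comes down on the tip of the raised stay: the lid then rests at about 1.40 rad
- lid_tab (a point): middle of the black tab that sticks out from the middle of the lid's front edge, in the lid's plane: 24 mm wide (along the bin's y), 10 mm thick, standing 54 mm out from the edge (180 to 234 mm from the hinge line). This point is 212 mm from the hinge line and 5 mm above the lid's underside plane (which passes through the hinge line). Points up when the lid is open; its two side faces can be pinched along the bin's y at any lid angle
- stay (a joint): steel prop rod, 147 mm long and 10 mm thick: 0 = folded, lying level from its pivot towards the hinge side along the bin's -y wall; grows as the free end rises; stop at 0.95 rad = up. Stiff enough to stay where it is left (about 0.08 N m); the resting lid pushes it towards that stop, not down. The ear clears it only with the lid near its back stop
- stay_grip (a point): point on the red cross handle of the stay, a round pin 12 mm across, parallel to the bin's y, 60 mm from the pivot along the rod; the pin reaches from y = -114 to -176 mm in the bin's axes, this point is at y = -160 mm
- gap_lever (a joint): flat lever lying on top of the aluminium pasta machine, turning about an upright axis: grows anticlockwise seen from above, range 0 to 2.0 rad; stays where it is left (about 0.06 N m)
- gap_lever_grip (a point): middle of the upright black round pin near the lever's end, 14 mm across, 50 mm tall, from 32 mm below to 18 mm above this point, 62 mm from the lever's axis; x points along the lever, away from its axis
- rest_mark: white dial of 110 mm diameter under the lever, centred on the lever's axis, with a red radial stripe 8 mm wide (28 to 54 mm from the axis); origin on the axis at the dial's underside, x points along the red stripe. The lever is on the mark when its own x is in line with it; fixed during a run
- stamp1: ravioli stamp: brass foot 14 mm high, 36 mm square, with an upright round wooden handle 22 mm across on its middle, 58 mm high in all, 80 to 170 g; origin at the centre of its underside, z up along the handle. May be absent (None)
- stamp2: ravioli stamp: brass foot 14 mm high, 40 mm round, with an upright round wooden handle 22 mm across on its middle, 58 mm high in all, 80 to 170 g; origin at the centre of its underside, z up along the handle. May be absent (None)
- stamp3: ravioli stamp: brass foot 14 mm high, 36 mm square, with an upright round wooden handle 22 mm across on its middle, 58 mm high in all, 80 to 170 g; origin at the centre of its underside, z up along the handle. May be absent (None)
- stamp4: ravioli stamp: brass foot 14 mm high, 40 mm round, with an upright round wooden handle 22 mm across on its middle, 58 mm high in all, 80 to 170 g; origin at the centre of its underside, z up along the handle. May be absent (None)
- stamp5: ravioli stamp: brass foot 14 mm high, 36 mm square, with an upright round wooden handle 22 mm across on its middle, 58 mm high in all, 80 to 170 g; origin at the centre of its underside, z up along the handle. May be absent (None)
- dish: small glass dish, 62 mm across, 24 mm high, bystander; origin at the centre of its underside
- timer: red plastic timer, 56 mm across, 40 mm high with its white button, bystander; origin at the centre of its underside
- pepper_pot: blue pepper pot, 38 mm across, 52 mm high, bystander; origin at the centre of its underside
- green_scraper: green silicone scraper lying flat, 190 mm long, 65 mm wide, 12 mm high, bystander
- bench_scraper: stainless bench scraper with wooden handle lying flat, 150 x 115 mm, 22 mm high, bystander
- machine: pasta machine on its wooden board, fixed: board 140 x 280 x 18 mm, body 120 mm deep and 145 mm high, crank at its -y end reaching y = -222 mm; origin at the centre of the board's underside, front towards -x
Things that resemble listed ones, but are neither listed nor needed, are in the scene too. Leave any green look-alike of the stamp5 alone.

How it is judged:
On the way, in this order (a step that is already met when the one before it is completed fails the run):
1. the lid rests propped on the raised stay (value of joint lid between 1.33 and 1.47 rad and value of joint stay above 0.85 rad and velocity of joint lid between -0.1 and 0.1 rad/s and contact force between the fingers and anything else below 0.3 N), for 0.3 s.
2. with the lid still propped, every ravioli stamp is in the bin (value of joint lid between 1.33 and 1.47 rad and value of joint stay above 0.85 rad and x of stamp1 in the frame of bin between -0.09 and 0.09 m and y of stamp1 in the frame of bin between -0.09 and 0.09 m and z of stamp1 in the frame of bin between 0 and 0.06 m and x of stamp2 in the frame of bin between -0.09 and 0.09 m and y of stamp2 in the frame of bin between -0.09 and 0.09 m and z of stamp2 in the frame of bin between 0 and 0.06 m and x of stamp3 in the frame of bin between -0.09 and 0.09 m and y of stamp3 in the frame of bin between -0.09 and 0.09 m and z of stamp3 in the frame of bin between 0 and 0.06 m and x of stamp4 in the frame of bin between -0.09 and 0.09 m and y of stamp4 in the frame of bin between -0.09 and 0.09 m and z of stamp4 in the frame of bin between 0 and 0.06 m and x of stamp5 in the frame of bin between -0.09 and 0.09 m and y of stamp5 in the frame of bin between -0.09 and 0.09 m and z of stamp5 in the frame of bin between 0 and 0.06 m), for 0.2 s.
3. the stay is folded and the lid is shut (value of joint lid below 0.06 rad and value of joint stay below 0.12 rad), for 0.2 s.
At the end, for the whole second after the job is handed in: every stamp on hand lies at rest inside the bin (within its walls and below its rim), the stay is folded (within 0.12 rad of 0), the lid is shut (within 0.06 rad), and the gap lever is within 0.1 rad of the red mark (all of step 3 and x of stamp1 in the frame of bin between -0.09 and 0.09 m and y of stamp1 in the frame of bin between -0.09 and 0.09 m and z of stamp1 in the frame of bin between 0 and 0.06 m and x of stamp2 in the frame of bin between -0.09 and 0.09 m and y of stamp2 in the frame of bin between -0.09 and 0.09 m and z of stamp2 in the frame of bin between 0 and 0.06 m and x of stamp3 in the frame of bin between -0.09 and 0.09 m and y of stamp3 in the frame of bin between -0.09 and 0.09 m and z of stamp3 in the frame of bin between 0 and 0.06 m and x of stamp4 in the frame of bin between -0.09 and 0.09 m and y of stamp4 in the frame of bin between -0.09 and 0.09 m and z of stamp4 in the frame of bin between 0 and 0.06 m and x of stamp5 in the frame of bin between -0.09 and 0.09 m and y of stamp5 in the frame of bin between -0.09 and 0.09 m and z of stamp5 in the frame of bin between 0 and 0.06 m and angle between the x axis of gap_lever_grip and the x axis of rest_mark, either way round below 0.1 rad and linear speed of each of stamp1, stamp2, stamp3, stamp4, stamp5 below 0.02 m/s); the robot touches nothing.
It fails at once if a bystander is displaced by more than 40 mm (distance of any of dish, timer, pepper_pot, green_scraper, bench_scraper from where it was at the start of the episode above 0.04 m).
Of stamp1, stamp2, stamp3, stamp4, stamp5 only 3 to 5 are there at a start; the rules pass over those that are not, and their reading is None.
At some moment in a run one of stamp1, stamp2, stamp3, stamp4, stamp5 may be knocked a few centimetres aside while the robot is not near it.
Once in a run the grip may slacken for a moment while it holds something.
It also fails if it takes over 210 s, if anything falls off the work surface, if the arm or the gripper's body presses on something with over 40 N, if the wrist force passes 120 N, or if a joint passes its speed limit or range.

## Working session

There is one attempt and no reset: what is moved stays moved. The work goes in short steps, Python scripts to look and compute and a tool call to move; the robot and the scene stay as the last step left them, time stands still between calls to the robot, and variables do not carry over. Pictures are saved under pics/ and viewed, on a budget of 14 in all, crops included, one or two more only if the job needs it, and the job is handed in when it is done.

Besides the shell and the picture viewer there is one more tool, called after "Emit:" as name(argument=value, ...), one argument or row to a line, values as JSON. move_arm: Moves the arm, as the interface text tells. Its arguments: {"type":"object","properties":{"plan":{"type":"array"},"force":{"type":"number"}},"required":["plan"]}

```bash
ls; mkdir -p pics
cat > h.py <<'E'
import numpy as np, cv2
from station import status, snapshot, manip
from scipy.spatial.transform import Rotation as R
def cloud(s):
    d=s["depth"];h,w=d.shape;v,u=np.mgrid[:h,:w];K=s["mtx"]
    x=(u-K[0,2])/K[0,0]*d;y=(v-K[1,2])/K[1,1]*d
    P=np.stack([x,-y,-d,np.ones_like(d)],-1)@s["T"].T
    return P[...,:3]
def save(n,im): cv2.imwrite("pics/"+n,cv2.cvtColor(im,cv2.COLOR_RGB2BGR))
E
python3 - <<'E'
from h import *
s=snapshot("top");save("top.png",s["img"]);np.savez("top.npz",**s)
print(s["mtx"],s["T"])
s=snapshot("side");save("side.png",s["img"]);np.savez("side.npz",**s)
print(s["mtx"],s["T"]); print(status.sense())
E
```

```text
pics
[[491.4062709    0.         324.00896665]
 [  0.         491.4062709  236.37458732]
 [  0.           0.           1.        ]] [[-1.88498723e-02  9.92608355e-01 -1.19888850e-01  3.59760310e-01]
 [-9.99768035e-01 -1.99624335e-02 -8.08564334e-03 -3.03975788e-04]
 [-1.04191503e-02  1.19708627e-01  9.92754394e-01  1.25441065e+00]
 [ 0.00000000e+00  0.00000000e+00  0.00000000e+00  1.00000000e+00]]
[[559.46652358   0.         318.49748254]
 [  0.         559.46652358 239.86204444]
 [  0.           0.           1.        ]] [[ 0.71470093  0.48682839 -0.50219588 -0.22994072]
 [-0.69942194  0.49396549 -0.51653368 -0.7306137 ]
 [-0.00339582  0.72041392  0.69353605  1.09822366]
 [ 0.          0.          0.          1.        ]]
{'t': 0.1, 'q': array([ 1.00755552e+00,  5.28419659e-01,  1.43378537e+00,  1.51443744e-06,
        1.18139804e+00, -1.78519324e-01]), 'qd': array([-0.0001674 , -0.00324033, -0.00340444, -0.0004281 , -0.00030354,
        0.00076459]), 'tau': array([ 5.91589869e-04, -4.43300235e+01, -1.78585589e+01, -2.03331042e-04,
        3.86770524e-03,  1.91816952e-05]), 'tcp_pos': array([0.23421757, 0.57879993, 0.25239932]), 'tool_rot': array([ 1.91176809e-01,  9.81555102e-01, -9.36610004e-04, -3.64976446e-04]), 'force': array([ 0.08259056,  0.23947825, -0.07626731]), 'ft_torque': array([-0.03339481,  0.02635386,  0.01932889]), 'finger_gap': 0.9981791346656311}
```

View pics/top.png

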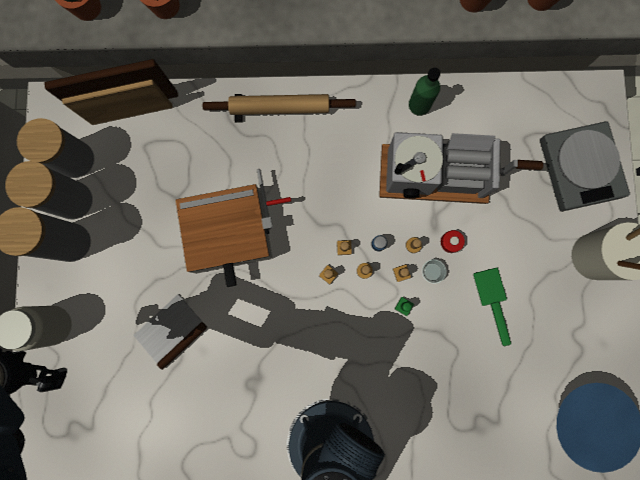

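View pics/side.png

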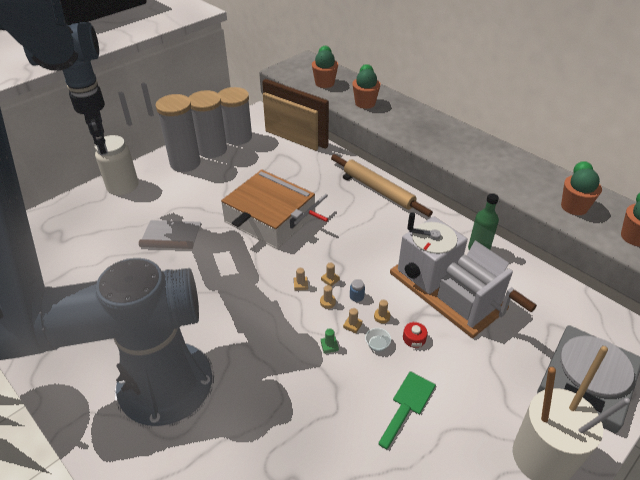

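The top view shows the bin at (223,228) with its tab at (230,274) and the stay on its right. Five brass stamps stand at (345,245), (414,243), (328,272), (367,269) and (403,271), and the green look-alike is at (404,305). The pepper pot is at (379,242), the dish at (435,270), the timer at (453,240), and the lever and red stripe at (415,160).

```bash
cat > m.py <<'E'
from h import *
s=dict(np.load("top.npz"));P=cloud(s);im=s["img"].astype(int)
save("crop.png",cv2.resize(s["img"][125:315,175:505],None,fx=2.4,fy=2.4,interpolation=cv2.INTER_CUBIC))
z=P[...,2]
hsv=cv2.cvtColor(s["img"],cv2.COLOR_RGB2HSV)
# lid
m=(abs(z-.0835)<.006)&(P[...,1]>0.05)&(P[...,1]<.4)&(P[...,0]>.3)&(P[...,0]<.7)
n,l,st,c=cv2.connectedComponentsWithStats(m.astype(np.uint8))
k=1+np.argmax(st[1:,4]);mm=(l==k).astype(np.uint8)
mm=cv2.morphologyEx(mm,cv2.MORPH_OPEN,np.ones((15,15)))
pts=P[mm>0][:,:2].astype(np.float32)*1000
print("lid",cv2.minAreaRect(pts),np.median(z[mm>0]))
# stamps
m=((z>.035)&(z<.07)&(P[...,0]>.25)&(P[...,0]<.55)&(P[...,1]>-.35)&(P[...,1]<.05)).astype(np.uint8)
n,l,st,c=cv2.connectedComponentsWithStats(m)
for i in range(1,n):
    if st[i,4]>15:
        q=P[l==i];t=q[q[:,2]>q[:,2].max()-.006]
        print(c[i].round(),st[i,4],"xy",t[:,:2].mean(0).round(4),(t[:,:2].max(0)+t[:,:2].min(0))/2,"z",q[:,2].max().round(4),np.median(s["img"][l==i],0))
# red stripe, dial
for nm,m in dict(red=((hsv[...,0]<8)|(hsv[...,0]>172))&(hsv[...,1]>150)&(hsv[...,2]>90)).items():
    n,l,st,c=cv2.connectedComponentsWithStats(m.astype(np.uint8))
    for i in range(1,n):
        if st[i,4]>8:
            q=P[l==i]; print(nm,c[i].round(),st[i,4],np.median(q,0).round(4))
m=((z>.14)&(P[...,0]>.5)&(P[...,0]<.7)&(P[...,1]>-.4)&(P[...,1]<-.1))
print("machine z hist",np.histogram(z[m],bins=np.arange(.13,.24,.005)))
E
python3 m.py
```

```text
lid ((536.3327026367188, 247.20997619628906), (209.55995178222656, 107.18254852294922), 58.63748550415039) 0.08249632832285081
[380. 242.] 173 xy [ 0.4896 -0.1288] [ 0.48926063 -0.12912547] z 0.0565 [115. 115. 112.]
[454. 240.] 54 xy [ 0.4884 -0.3131] [ 0.48834511 -0.3131233 ] z 0.0459 [167. 169. 154.]
[416. 243.] 72 xy [ 0.4845 -0.2175] [ 0.4845052  -0.21650859] z 0.062 [125.5  98.5  62.5]
[345. 246.] 64 xy [ 0.4811 -0.0411] [ 0.48080029 -0.04036631] z 0.0617 [129.5 103.   66. ]
[366. 270.] 64 xy [ 0.4207 -0.0917] [ 0.42105537 -0.08984439] z 0.0626 [129. 103.  66.]
[329. 274.] 64 xy [4.135e-01 3.000e-04] [4.13102728e-01 2.36809194e-04] z 0.062 [130.5 103.   66. ]
[404. 272.] 73 xy [ 0.4136 -0.1847] [ 0.41325415 -0.18438122] z 0.063 [127. 100.  65.]
[407. 306.] 71 xy [ 0.3322 -0.1874] [ 0.33041126 -0.18689017] z 0.0654 [32. 93. 41.]
red [422. 175.] 31 [ 0.6304 -0.2196  0.1482]
red [278. 201.] 97 [0.5951 0.1218 0.0574]
red [453. 241.] 304 [ 0.4891 -0.3112  0.03  ]
machine z hist (array([  0,   0, 432, 978,  85, 109,  89,   2,   8,   3,   5,   4,   1,
         7,   4,  17,  15,   0,   0,   0,   0]), array([0.13 , 0.135, 0.14 , 0.145, 0.15 , 0.155, 0.16 , 0.165, 0.17 ,
       0.175, 0.18 , 0.185, 0.19 , 0.195, 0.2  , 0.205, 0.21 , 0.215,
       0.22 , 0.225, 0.23 , 0.235]))
```

View pics/crop.png

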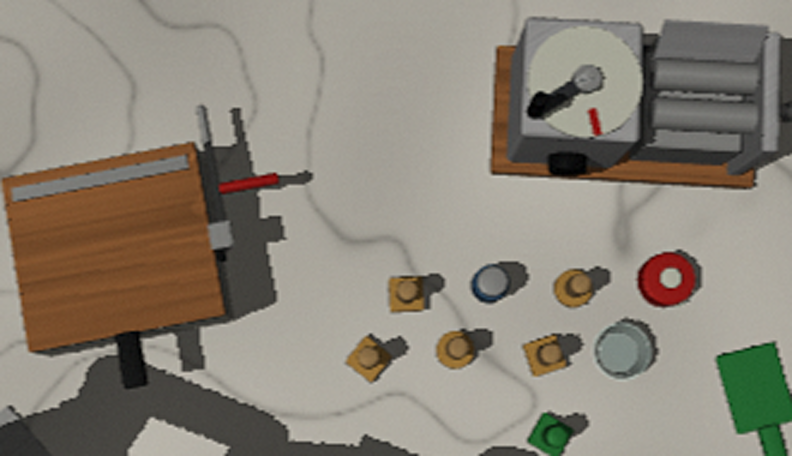

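The enlarged crop confirms the five brass stamps: square feet at crop (405,292), (368,358) and (547,354), round feet at (457,348) and (575,286). The blue-grey pot, the red timer, the dish and the green look-alike are not among them.

```bash
cat >> h.py <<'E'
def ray(s,u,v,z):
    K=s["mtx"];T=s["T"];d=T[:3,:3]@np.array([(u-K[0,2])/K[0,0],-(v-K[1,2])/K[1,1],-1.]);o=T[:3,3]
    return o+d*(z-o[2])/d[2]
def go(p,yawdeg=None,st=None):
    """shift (tool axes,/100mm) and turn (/45deg about tool z) so grasp point is at p, jaws along yawdeg, tool down"""
    st=st or status.sense();M=R.from_quat(st["tool_rot"]).as_matrix()
    t=np.array(p)+[0,0,.003]
    sh=M.T@(t-st["tcp_pos"])/.1
    if yawdeg is None: yawdeg=np.degrees(np.arctan2(M[1,1],M[0,1]))
    a=np.radians(yawdeg);y=np.array([np.cos(a),np.sin(a),0]);z=np.array([0,0,-1.]);x=np.cross(y,z)
    rv=R.from_matrix(M.T@np.stack([x,y,z],1)).as_rotvec()/(np.pi/4)
    return rv.round(3),sh.round(3)
E
python3 - <<'E'
from h import *
s=dict(np.load("top.npz"));P=cloud(s)
c=lambda u,v:(175+(u-.7)/2.4,125+(v-.7)/2.4)
for zz in(.0835,):
    C=[ray(s,*c(*p),zz)[:2] for p in [(31,352),(224,316),(193,143),(3,178)]]
    print(np.round(C,4));fl,fr,br,bl=C
    print("sizes",[np.linalg.norm(a-b).round(4) for a,b in[(fl,fr),(fr,br),(br,bl),(bl,fl)]])
    yv=(fl-fr+bl-br);xv=(bl+br-fl-fr)
    print("yaw from y",np.degrees(np.arctan2(-yv[0],yv[1])),"from x",np.degrees(np.arctan2(xv[1],xv[0])),"ctr",np.mean(C,0))
print("tab",ray(s,*c(131,360),.0855)) 
# refined by subpix mask of wood: brown hue
hsv=cv2.cvtColor(s["img"],cv2.COLOR_RGB2HSV)
r=s["img"].astype(int)
m=((r[...,0]-r[...,2]>30)).astype(np.uint8);m[:,:170]=0;m[:,285:]=0;m[:180]=0;m[285:]=0
n,l,st,cc=cv2.connectedComponentsWithStats(m);k=1+np.argmax(st[1:,4])
m=cv2.morphologyEx((l==k).astype(np.uint8),cv2.MORPH_OPEN,np.ones((9,9)))
v,u=np.nonzero(m);W=np.array([ray(s,a,b,.0835)[:2] for a,b in zip(u,v)],np.float32)*1000
print("minrect(wood)",cv2.minAreaRect(W))
# red pin
v,u=np.nonzero((hsv[...,1]>150)&((hsv[...,0]<8)|(hsv[...,0]>172))&(hsv[...,2]>70))
k=(u>255)&(u<310)&(v>190)&(v<212);W=np.array([ray(s,a,b,.0535)[:2] for a,b in zip(u[k],v[k])]);print("pin",W[W[:,1].argmax()],W[W[:,1].argmin()])
k=(u>415)&(u<430)&(v>165)&(v<185);W=np.array([ray(s,a,b,.150)[:2] for a,b in zip(u[k],v[k])]);print("stripe",W.mean(0),W.min(0),W.max(0))
# dial
g=(hsv[...,2]>150)&(hsv[...,1]<60)&(abs(P[...,2]-.148)<.008);g[:,:380]=0;g[:,450:]=0;g[:130]=0;g[195:]=0
ct=cv2.findContours(g.astype(np.uint8),cv2.RETR_EXTERNAL,cv2.CHAIN_APPROX_NONE)[0];ct=max(ct,key=cv2.contourArea)
print("dial px",cv2.minEnclosingCircle(ct));(uu,vv),rr=cv2.minEnclosingCircle(ct);print("dial",ray(s,uu,vv,.149))
# pin of the lever
z=P[...,2];k=(z>.185)&(z<.23);k[:,:380]=0;k[:,450:]=0;k[:130]=0;k[200:]=0
print("lever pin",P[k].round(3)); k=(z>.157)&(z<.18);k[:,:380]=0;k[:,430:]=0;k[:130]=0;k[200:]=0
print("lever",P[k].mean(0),cv2.minAreaRect(P[k][:,:2].astype(np.float32)*1000),np.unique(z[k].round(3),return_counts=True))
E
```

```text
[[0.4236 0.3363]
 [0.4557 0.144 ]
 [0.6322 0.1745]
 [0.6002 0.3672]]
sizes [np.float64(0.195), np.float64(0.1792), np.float64(0.1954), np.float64(0.1793)]
yaw from y 9.46303448632438 from x 9.88596189402956 ctr [0.52792471 0.25549747]
tab [0.4136314 0.2362    0.0855   ]
minrect(wood) ((515.7703857421875, 254.50135803222656), (153.4969024658203, 200.3950653076172), 9.804520606994629)
pin [0.58868706 0.15205047] [0.60259497 0.09222893]
stripe [ 0.62960232 -0.21977417] [ 0.61852541 -0.22505665] [ 0.64211094 -0.21451967]
dial px ((417.978271484375, 158.8913116455078), 23.776473999023438)
dial [ 0.66876711 -0.21126912  0.149     ]
lever pin [[ 0.644 -0.161  0.208]
 [ 0.643 -0.162  0.211]
 [ 0.641 -0.156  0.21 ]
 [ 0.641 -0.158  0.211]
 [ 0.641 -0.16   0.211]
 [ 0.641 -0.162  0.211]
 [ 0.642 -0.165  0.208]
 [ 0.639 -0.156  0.21 ]
 [ 0.639 -0.158  0.21 ]
 [ 0.639 -0.16   0.211]
 [ 0.638 -0.162  0.212]
 [ 0.639 -0.164  0.21 ]
 [ 0.639 -0.167  0.209]
 [ 0.638 -0.154  0.205]
 [ 0.637 -0.156  0.209]
 [ 0.637 -0.158  0.209]
 [ 0.637 -0.16   0.21 ]
 [ 0.637 -0.162  0.211]
 [ 0.637 -0.165  0.208]

[... 391 characters left out ...]
3 -0.157  0.2  ]
 [ 0.632 -0.159  0.203]
 [ 0.631 -0.16   0.206]
 [ 0.631 -0.162  0.208]
 [ 0.633 -0.166  0.198]
 [ 0.633 -0.156  0.19 ]
 [ 0.631 -0.157  0.196]
 [ 0.631 -0.16   0.196]
 [ 0.63  -0.161  0.199]
 [ 0.632 -0.164  0.195]
 [ 0.631 -0.158  0.19 ]
 [ 0.631 -0.161  0.188]
 [ 0.631 -0.163  0.189]]
lever [ 0.65971116 -0.19805568  0.16094892] ((653.0906372070312, -191.02566528320312), (24.70880699157715, 81.40741729736328), 37.60858917236328) (array([0.157, 0.158, 0.159, 0.16 , 0.161, 0.162, 0.163, 0.164, 0.165,
       0.168, 0.169, 0.17 , 0.171, 0.173, 0.174, 0.175, 0.176, 0.177,
       0.179]), array([13, 22, 31, 42, 32, 23,  9,  3,  1,  1,  1,  2,  1,  2,  1,  2,  1,
        1,  1]))
```

```bash
cat >> h.py <<'E'
BY=9.8;BC=np.array([.528,.2555,0]);BR=R.from_euler('z',BY,degrees=True).as_matrix()
def b2w(x,y,z): return BC+BR@np.array([x,y,z])/1000
def tab(th): # mm bin axes
    return 90-212*np.cos(th)+5*np.sin(th),0,75.5+212*np.sin(th)+5*np.cos(th)
def grip(a): return -17.4+60*np.cos(a),-160,53.5+60*np.sin(a)
E
python3 - <<'E'
from h import *
print(go(b2w(-122,0,140),90+BY)); print(b2w(*tab(0)),b2w(*tab(1.75)))
for t in np.linspace(0,1.75,17): print(t.round(2),np.round(np.array(tab(t))-tab(0),1))
E
```

```text
(array([-0.002, -0.001, -0.708]), array([-2.9  , -2.536,  1.098]))
[0.40778024 0.23473444 0.0805    ] [0.6587716  0.27808818 0.28321379]
0.0 [0. 0. 0.]
0.11 [ 1.8  0.  23.1]
0.22 [ 6.1  0.  45.9]
0.33 [12.9  0.  68.1]
0.44 [22.1  0.  89.3]
0.55 [ 33.5   0.  109.5]
0.66 [ 47.1   0.  128.3]
0.77 [ 62.6   0.  145.5]
0.88 [ 79.9   0.  160.9]
0.98 [ 98.8   0.  174.3]
1.09 [119.1   0.  185.6]
1.2 [140.5   0.  194.6]
1.31 [162.7   0.  201.2]
1.42 [185.5   0.  205.4]
1.53 [208.6   0.  207. ]
1.64 [231.8   0.  206.1]
1.75 [254.7   0.  202.7]
```

Emit:
move_arm(
  plan=[
    [[0,0,0,-0.2,-0.17,0.07,0],[0,0,0,-0.45,-0.4,0.15,0],[0,0,0,-0.7,-0.6,0.25,0],[0,0,0,-0.97,-0.845,0.366,0],[0,0,0,-0.97,-0.845,0.366,0],[0,0,0,-0.97,-0.845,0.366,0],[0,0,0,-0.97,-0.845,0.366,0],[0,0,0,-0.97,-0.845,0.366,0]],
  ],
)

```text
t: 1.1
tcp_pos: [0.2925, 0.4654, 0.217]
tool_rot: [0.191, 0.982, 0.0, 0.0]
force: [0.0, 0.1, -0.3]
finger_gap: 0.999
```

Emit:
move_arm(
  plan=[
    [[0,0,0,-0.12,-0.1,0.05,0],[0,0,0,-0.25,-0.2,0.1,0],[0,0,0,-0.4,-0.34,0.15,0],[0,0,0,-0.55,-0.48,0.2,0],[0,0,0,-0.7,-0.61,0.26,0],[0,0,0,-0.85,-0.74,0.32,0],[0,0,0,-0.97,-0.845,0.366,0],[0,0,0,-0.97,-0.845,0.366,0]],
  ],
)

```text
t: 2.1
tcp_pos: [0.3513, 0.3485, 0.1797]
tool_rot: [0.192, 0.981, -0.0, -0.001]
force: [0.2, -0.6, 0.4]
finger_gap: 1.002
```

Emit:
move_arm(
  plan=[
    [[0,0,-0.1,-0.12,-0.1,0.05,0],[0,0,-0.2,-0.25,-0.2,0.1,0],[0,0,-0.3,-0.4,-0.34,0.15,0],[0,0,-0.4,-0.55,-0.48,0.2,0],[0,0,-0.5,-0.7,-0.61,0.26,0],[0,0,-0.6,-0.85,-0.74,0.32,0],[0,0,-0.7,-0.96,-0.846,0.366,0],[0,0,-0.708,-0.96,-0.846,0.366,0]],
  ],
)

```text
t: 3.1
tcp_pos: [0.4085, 0.2352, 0.1434]
tool_rot: [-0.085, 0.996, 0.0, -0.0]
force: [-0.4, -0.6, -1.0]
finger_gap: 0.999
```

Run:
```python
from h import *
st=status.sense();print(st["t"],st["tcp_pos"],st["q"],go(b2w(-122,0,80.5),90+BY))
s=snapshot("wrist");save("w1.png",s["img"]);np.savez("w1.npz",**s);print(s["mtx"],s["T"],s.keys())
```

```text
3.1 [0.40853032 0.23516348 0.1434286 ] [ 2.84489680e-01  5.07838643e-01  1.91460288e+00  2.75348644e-04
  7.19195585e-01 -1.45579720e+00] (array([ 0.   , -0.   , -0.002]), array([ 0.008, -0.003,  0.599]))
[[371.64829954   0.         317.58095886]
 [  0.         371.64829954 238.91595136]
 [  0.           0.           1.        ]] [[-1.67972848e-01 -9.40190399e-01 -2.96356435e-01  3.32641527e-01]
 [ 9.85791539e-01 -1.60079374e-01 -5.08884571e-02  2.22387496e-01]
 [ 4.04286169e-04 -3.00693545e-01  9.53720729e-01  2.64982280e-01]
 [ 0.00000000e+00  0.00000000e+00  0.00000000e+00  1.00000000e+00]] dict_keys(['img', 'depth', 'mtx', 'T'])
```

View pics/w1.png

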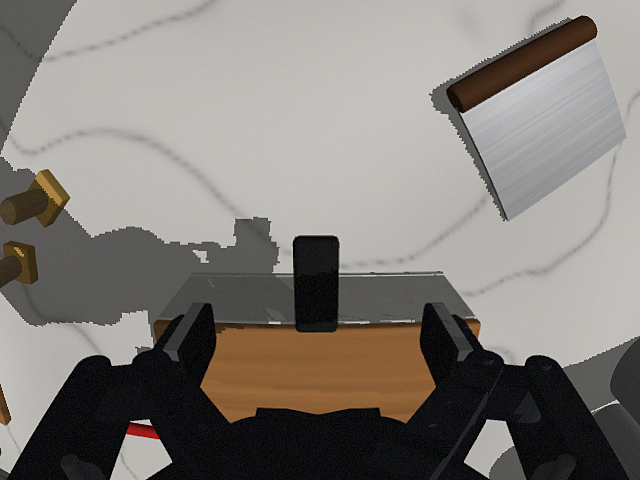

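The tab at (316, 237–330) is centred between the fingers, so the bin estimate holds. Next I grip it and lift the lid along its arc.

Emit:
move_arm(
  plan=[
    [[0,0,0,0,0,0.15,0],[0,0,0,0,0,0.3,0],[0,0,0,0,0,0.45,0],[0,0,0,0,0,0.6,0],[0,0,0,0,0,0.6,0],[0,0,0,0,0,0.6,0.5],[0,0,0,0,0,0.6,0.9],[0,0,0,0,0,0.6,0.9]],
  ],
  force=35,
)

```text
t: 4.15
tcp_pos: [0.4084, 0.2355, 0.084]
tool_rot: [-0.086, 0.996, 0.0, 0.001]
force: [0.1, -0.6, 0.3]
finger_gap: 0.375
```

Emit:
move_arm(
  plan=[
    [[0,0,0,0,0,0,0.9],[0,0,0,0,0,0,0.9],[0,0,0,0,0,-0.06,0.9],[0,0,0,-0.02,0,-0.23,0.9],[0,0,0,-0.06,0,-0.46,0.9],[0,0,0,-0.13,0,-0.68,0.9],[0,0,0,-0.22,0,-0.89,0.9],[0,0,0,-0.22,0,-0.89,0.9]],
  ],
)

```text
t: 5.15
tcp_pos: [0.4302, 0.2381, 0.1734]
tool_rot: [-0.086, 0.996, -0.001, 0.001]
force: [1.2, -4.6, -2.0]
finger_gap: 0.272
```

Run:
```python
from h import *
st=status.sense();print(st["t"],st["force"],st["finger_gap"])
for th in (.44,.6,.76,.92,1.0,1.1,1.25,1.4,1.5,1.6,1.75,1.8): print(th,go(b2w(*tab(th)),90+BY)[1])
```

```text
5.15 [ 1.19550637 -4.64619058 -2.03116275] 0.27211779557647925
0.44 [0.004 0.005 0.001]
0.6 [-0.172  0.004 -0.289]
0.76 [-0.391  0.004 -0.547]
0.92 [-0.649  0.003 -0.767]
1.0 [-0.791  0.003 -0.861]
1.1 [-0.977  0.002 -0.962]
1.25 [-1.273  0.002 -1.078]
1.4 [-1.583  0.002 -1.147]
1.5 [-1.794e+00  1.000e-03 -1.168e+00]
1.6 [-2.006e+00  1.000e-03 -1.167e+00]
1.75 [-2.321e+00  1.000e-03 -1.126e+00]
1.8 [-2.425e+00  1.000e-03 -1.102e+00]
```

Emit:
move_arm(
  plan=[
    [[0,0,0,-0.05,0,-0.1,0.9],[0,0,0,-0.17,0,-0.289,0.9],[0,0,0,-0.275,0,-0.425,0.9],[0,0,0,-0.39,0,-0.547,0.9],[0,0,0,-0.515,0,-0.66,0.9],[0,0,0,-0.65,0,-0.767,0.9],[0,0,0,-0.79,0,-0.861,0.9],[0,0,0,-0.977,0,-0.962,0.9]],
  ],
)

```text
t: 6.15
tcp_pos: [0.5224, 0.2542, 0.2672]
tool_rot: [-0.086, 0.996, -0.002, -0.005]
force: [-3.4, -4.2, 0.1]
finger_gap: 0.272
```

Emit:
move_arm(
  plan=[
    [[0,0,0,-0.15,0,-0.066,0.9],[0,0,0,-0.3,0,-0.116,0.9],[0,0,0,-0.45,0,-0.155,0.9],[0,0,0,-0.61,0,-0.185,0.9],[0,0,0,-0.75,0,-0.202,0.9],[0,0,0,-0.9,0,-0.208,0.9],[0,0,0,-1.0,0,-0.206,0.9],[0,0,0,-1.0,0,-0.206,0.9]],
  ],
)

```text
t: 7.15
tcp_pos: [0.6249, 0.2721, 0.2893]
tool_rot: [-0.085, 0.996, -0.001, -0.0]
force: [-0.5, -2.5, 3.8]
finger_gap: 0.273
```

Emit:
move_arm(
  plan=[
    [[0,0,0,-0.08,0,0.007,0.9],[0,0,0,-0.16,0,0.015,0.9],[0,0,0,-0.24,0,0.027,0.9],[0,0,0,-0.3,0,0.036,0.9],[0,0,0,-0.34,0,0.042,0.9],[0,0,0,-0.35,0,0.043,0.9],[0,0,0,-0.35,0,0.043,0.9],[0,0,0,-0.35,0,0.043,0.9]],
  ],
)

```text
t: 8.15
tcp_pos: [0.6592, 0.2781, 0.2851]
tool_rot: [-0.085, 0.996, -0.001, -0.0]
force: [-0.0, -5.1, 5.1]
finger_gap: 0.271
```

Run:
```python
from h import *
st=status.sense();print(st["t"],st["force"],st["finger_gap"],st["q"].round(2))
p=BR.T@(st["tcp_pos"]-[0,0,.003]-BC)*1000;print(p,np.round(tab(1.75),1),np.pi-np.arctan2(p[2]-75.5,p[0]-90))
```

```text
8.15 [-0.02771631 -5.10729832  5.05735822] 0.2709394467244216 [ 0.24  0.63  1.14 -0.    1.37 -1.5 ]
[ 1.33119271e+02 -1.18783179e-02  2.82085559e+02] [132.7   0.  283.2] 1.776565669053013
```

Emit:
move_arm(
  plan=[
    [[0,0,0,0,0,0,0],[0,0,0,0,0,0,0],[0,0,0,0,0,0,0],[0,0,0,0,0,-0.15,0],[0,0,0,0,0,-0.3,0],[0,0,0,0,0,-0.45,0],[0,0,0,0,0,-0.6,0],[0,0,0,0,0,-0.7,0]],
  ],
)

```text
t: 9.15
tcp_pos: [0.6594, 0.2788, 0.3568]
tool_rot: [-0.086, 0.996, 0.0, 0.001]
force: [-0.0, -0.2, -0.0]
finger_gap: 1.001
```

Emit:
move_arm(
  plan=[
    [[0,0,0.1,0.1,-0.1,0,0],[0,0,0.2,0.25,-0.25,0,0],[0,0,0.35,0.4,-0.4,0,0],[0,0,0.5,0.55,-0.55,0,0],[0,0,0.65,0.7,-0.7,0,0],[0,0,0.8,0.8,-0.85,0,0],[0,0,0.95,0.9,-1.0,0,0],[0,0,1.0,0.9,-1.0,0,0]],
  ],
)

```text
t: 10.15
tcp_pos: [0.587, 0.1638, 0.3554]
tool_rot: [0.304, 0.953, -0.0, -0.0]
force: [-0.0, 1.3, -0.1]
finger_gap: 0.996
```

Emit:
move_arm(
  plan=[
    [[0,0,0.1,-0.08,-0.08,0.1,0.2],[0,0,0.2,-0.16,-0.16,0.25,0.2],[0,0,0.35,-0.24,-0.24,0.4,0.2],[0,0,0.5,-0.32,-0.32,0.55,0.3],[0,0,0.65,-0.4,-0.4,0.7,0.3],[0,0,0.8,-0.424,-0.424,0.85,0.3],[0,0,0.95,-0.424,-0.424,1.0,0.3],[0,0,1.0,-0.424,-0.424,1.0,0.3]],
  ],
)

```text
t: 11.15
tcp_pos: [0.5969, 0.1056, 0.2538]
tool_rot: [0.645, 0.764, -0.001, -0.001]
force: [-0.4, 0.8, -0.4]
finger_gap: 0.699
```

Run:
```python
from h import *
st=status.sense();print(st["t"],st["tcp_pos"],st["force"],st["finger_gap"],st["q"].round(2))
print(go(b2w(*grip(0)),BY))
s=snapshot("wrist");save("w2.png",s["img"]);np.savez("w2.npz",**s)
```

```text
11.15 [0.59687647 0.10563517 0.25375454] [-0.40606033  0.75785341 -0.41490065] 0.6993741198494502 [-0.01  0.5   1.48  0.    1.16 -0.18]
(array([-0.004, -0.001, -0.002]), array([-0.007,  0.009,  1.973]))
```

View pics/w2.png

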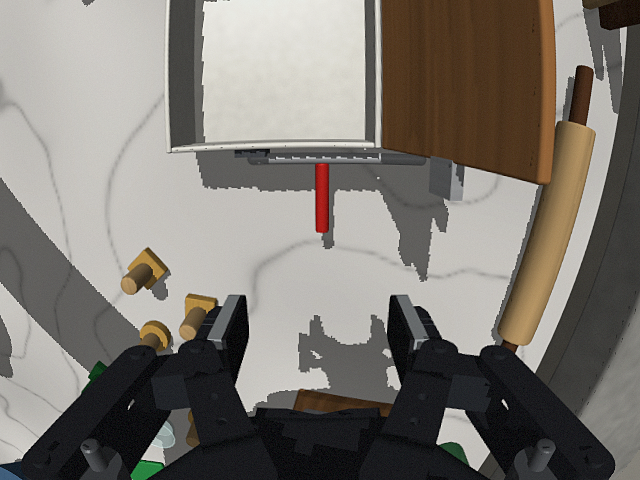

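The lid is fully back, and the red pin at (322, 163–233) lies on the jaws' centre line. Next I grip it and swing the stay up.

Emit:
move_arm(
  plan=[
    [[0,0,0,0,0.005,0.13,0.3],[0,0,0,0,0.01,0.26,0.3],[0,0,0,0,0.01,0.4,0.3],[0,0,0,0,0.01,0.53,0.3],[0,0,0,0,0.01,0.66,0.3],[0,0,0,0,0.01,0.8,0.3],[0,0,0,0,0.01,0.93,0.3],[0,0,0,0,0.01,1.0,0.3]],
  ],
)

```text
t: 12.2
tcp_pos: [0.5983, 0.106, 0.1539]
tool_rot: [0.644, 0.765, -0.0, -0.0]
force: [-0.0, 0.0, -0.2]
finger_gap: 0.699
```

Emit:
move_arm(
  plan=[
    [[0,0,0,0,0,0.2,0.3],[0,0,0,0,0,0.4,0.3],[0,0,0,0,0,0.6,0.3],[0,0,0,0,0,0.8,0.3],[0,0,0,0,0,0.96,0.3],[0,0,0,0,0,0.97,0.6],[0,0,0,0,0,0.97,1.0],[0,0,0,0,0,0.97,1.0]],
  ],
  force=30,
)

```text
t: 13.2
tcp_pos: [0.5998, 0.1061, 0.0589]
tool_rot: [0.644, 0.765, 0.001, 0.001]
force: [0.8, 0.6, -1.3]
finger_gap: 0.127
```

Emit:
move_arm(
  plan=[
    [[0,0,0,0,0,0,1],[0,0,0,0,0,0,1],[0,0,0,0,-0.005,-0.06,1],[0,0,0,0,-0.012,-0.12,1],[0,0,0,0,-0.027,-0.18,1],[0,0,0,0,-0.047,-0.234,1],[0,0,0,0,-0.074,-0.289,1],[0,0,0,0,-0.105,-0.339,1]],
  ],
)

```text
t: 14.2
tcp_pos: [0.5909, 0.1044, 0.0934]
tool_rot: [0.644, 0.765, 0.002, 0.002]
force: [6.8, 2.3, 0.9]
finger_gap: 0.124
```

Emit:
move_arm(
  plan=[
    [[0,0,0,0,-0.037,-0.047,1],[0,0,0,0,-0.077,-0.091,1],[0,0,0,0,-0.112,-0.121,1],[0,0,0,0,-0.146,-0.149,1],[0,0,0,0,-0.16,-0.16,1],[0,0,0,0,-0.165,-0.163,1],[0,0,0,0,-0.165,-0.163,1],[0,0,0,0,-0.165,-0.163,1]],
  ],
)

```text
t: 15.2
tcp_pos: [0.577, 0.1019, 0.1109]
tool_rot: [0.644, 0.765, 0.004, 0.004]
force: [7.8, 2.4, 2.8]
finger_gap: 0.127
```

Run:
```python
from h import *
st=status.sense();print(st["t"],st["force"],st["finger_gap"])
p=BR.T@(st["tcp_pos"]-[0,0,.003]-BC)*1000;print(p,np.round(grip(.95),1),np.arctan2(p[2]-53.5,p[0]+17.4))
```

```text
15.2 [7.84577487 2.35723189 2.79383191] 0.12674996777666142
[  22.11530841 -159.68784661  107.91986161] [  17.5 -160.   102.3] 0.9427548990810143
```

Emit:
move_arm(
  plan=[
    [[0,0,0,0,-0.01,-0.007,1],[0,0,0,0,-0.025,-0.015,1],[0,0,0,0,-0.04,-0.025,1],[0,0,0,0,-0.04,-0.025,1],[0,0,0,0,-0.04,-0.025,1],[0,0,0,0,-0.04,-0.025,1],[0,0,0,0,-0.04,-0.025,1],[0,0,0,0,-0.04,-0.025,1]],
  ],
)

```text
t: 16.2
tcp_pos: [0.5746, 0.1015, 0.1131]
tool_rot: [0.644, 0.765, 0.006, 0.005]
force: [11.3, 4.3, -1.1]
finger_gap: 0.126
```

Emit:
move_arm(
  plan=[
    [[0,0,0,0,-0.02,-0.02,0.3],[0,0,0,0,-0.02,-0.02,0.3],[0,0,0,0,-0.02,-0.02,0.3],[0,0,0,0,-0.02,-0.2,0.3],[0,0,0,0,-0.02,-0.4,0.3],[0,0,0,0,-0.02,-0.6,0.3],[0,0,0,0,-0.02,-0.8,0.3],[0,0,0,0,-0.02,-1.0,0.3]],
  ],
)

```text
t: 17.2
tcp_pos: [0.565, 0.1003, 0.211]
tool_rot: [0.644, 0.765, -0.001, -0.001]
force: [-0.2, -0.1, 0.6]
finger_gap: 0.7
```

Run:
```python
from h import *
st=status.sense();print(st["t"],st["tcp_pos"])
for n in("top","side"):
    s=snapshot(n);P=cloud(s);hsv=cv2.cvtColor(s["img"],cv2.COLOR_RGB2HSV)
    B=(P-BC)@BR*1000
    m=(hsv[...,1]>140)&((hsv[...,0]<8)|(hsv[...,0]>172))&(B[...,1]>-185)&(B[...,1]<-110)&(B[...,0]>-60)&(B[...,0]<90)&(B[...,2]>30)
    print(n,m.sum(),B[m].mean(0),"ang of pin",np.arctan2(B[m][:,2].mean()-53.5-4,B[m][:,0].mean()+17.4))
    m=(B[...,1]>-122)&(B[...,1]<-103)&(B[...,0]>-40)&(B[...,0]<86)&(B[...,2]>80)&(B[...,2]<190)
    q=B[m]; print(len(q),q[q[:,2]>150].mean(0) if (q[:,2]>150).any() else None, q[:,2].max() if len(q) else 0)
print(go(b2w(*tab(1.75)),90+BY))
```

```text
17.2 [0.5650372  0.10025279 0.21101721]
top 19 [  10.14391599 -122.43304867  140.76446713] ang of pin 1.2513271749909853
37 None 122.79157883167822
side 78 [  15.35438236 -147.50087608  104.74941699] ang of pin 0.9646331834932613
110 [  63.39976179 -113.06696814  168.1647231 ] 176.56609979735424
(array([ 0.002,  0.004, -2.   ]), array([ 1.594,  1.212, -0.734]))
```

Emit:
move_arm(
  plan=[
    [[0,0,0,0,0,-0.15,0],[0,0,-0.1,0,0,-0.3,0],[0,0,-0.25,0,0,-0.45,0],[0,0,-0.4,0,0,-0.6,0],[0,0,-0.55,0,0,-0.75,0],[0,0,-0.7,0,0,-0.9,0],[0,0,-0.85,0,0,-1.0,0],[0,0,-1.0,0,0,-1.0,0]],
  ],
)

```text
t: 18.3
tcp_pos: [0.5662, 0.1003, 0.3114]
tool_rot: [0.3, 0.954, 0.0, 0.0]
force: [0.0, 0.3, -0.5]
finger_gap: 0.999
```

Emit:
move_arm(
  plan=[
    [[0,0,-0.1,0,0,-0.2,0],[0,0,-0.25,0.02,0.15,-0.35,0],[0,0,-0.4,0.04,0.3,-0.35,0],[0,0,-0.55,0.06,0.45,-0.35,0],[0,0,-0.7,0.08,0.6,-0.35,0],[0,0,-0.85,0.1,0.75,-0.35,0],[0,0,-1.0,0.12,0.9,-0.35,0],[0,0,-1.0,0.135,0.99,-0.35,0]],
  ],
)

```text
t: 19.3
tcp_pos: [0.612, 0.1895, 0.3451]
tool_rot: [-0.085, 0.996, -0.0, -0.001]
force: [-0.9, -0.6, 0.4]
finger_gap: 0.993
```

Emit:
move_arm(
  plan=[
    [[0,0,0,-0.1,0.13,0,0],[0,0,0,-0.2,0.26,0,0],[0,0,0,-0.3,0.39,0,0],[0,0,0,-0.4,0.53,0,0],[0,0,0,-0.5,0.66,0,0],[0,0,0,-0.6,0.79,0,0],[0,0,0,-0.606,0.797,0,0],[0,0,0,-0.606,0.797,0,0]],
  ],
)

```text
t: 20.3
tcp_pos: [0.6582, 0.2779, 0.3455]
tool_rot: [-0.086, 0.996, -0.0, -0.0]
force: [0.3, -0.1, -0.2]
finger_gap: 0.999
```

Run:
```python
from h import *
st=status.sense();print(st["t"],st["tcp_pos"],st["force"])
for t in (1.75,1.6,1.5,1.44,1.41):print(go(b2w(*tab(t)),90+BY))
s=snapshot("wrist");save("w3.png",s["img"])
```

```text
20.3 [0.6581783  0.2778704  0.34548774] [ 0.30870297 -0.11359327 -0.15274457]
(array([-0.001, -0.001,  0.   ]), array([-0.007,  0.001,  0.593]))
(array([-0.001, -0.001,  0.   ]), array([0.309, 0.001, 0.552]))
(array([-0.001, -0.001,  0.   ]), array([0.521, 0.002, 0.552]))
(array([-0.001, -0.001,  0.   ]), array([0.647, 0.002, 0.562]))
(array([-0.001, -0.001,  0.   ]), array([0.711, 0.002, 0.57 ]))
```

View pics/w3.png

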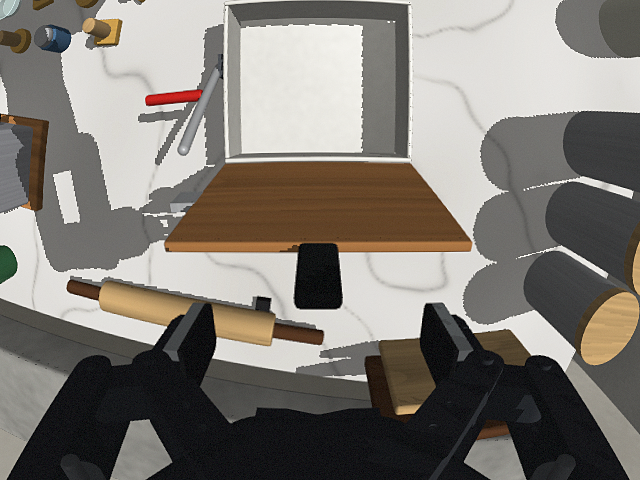

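The lid leans back, the stay is up at (200,95), and the tab at (320, 245–308) is centred. I grip it and bring the lid forward onto the stay.

Emit:
move_arm(
  plan=[
    [[0,0,0,0,0,0.15,0],[0,0,0,0,0,0.3,0],[0,0,0,0,0,0.45,0],[0,0,0,0,0,0.59,0],[0,0,0,0,0,0.59,0.5],[0,0,0,0,0,0.59,0.9],[0,0,0,0,0,0.59,0.9],[0,0,0,0,0,0.59,0.9]],
  ],
  force=35,
)

```text
t: 21.35
tcp_pos: [0.6587, 0.278, 0.2877]
tool_rot: [-0.086, 0.996, 0.0, 0.001]
force: [-0.1, 0.2, 1.0]
finger_gap: 0.276
```

Emit:
move_arm(
  plan=[
    [[0,0,0,0,0,0,0.9],[0,0,0,0.1,0,-0.015,0.9],[0,0,0,0.2,0,-0.03,0.9],[0,0,0,0.316,0,-0.041,0.9],[0,0,0,0.42,0,-0.043,0.9],[0,0,0,0.528,0,-0.041,0.9],[0,0,0,0.6,0,-0.035,0.9],[0,0,0,0.654,0,-0.031,0.9]],
  ],
)

```text
t: 22.35
tcp_pos: [0.5933, 0.2666, 0.2898]
tool_rot: [-0.086, 0.996, -0.0, -0.0]
force: [2.9, -1.4, 0.6]
finger_gap: 0.279
```

Emit:
move_arm(
  plan=[
    [[0,0,0,0.03,0,0.004,0.9],[0,0,0,0.06,0,0.008,0.9],[0,0,0,0.06,0,0.008,0.9],[0,0,0,0.06,0,0.008,0],[0,0,0,0.06,0,0.008,0],[0,0,0,0.06,0,0.008,0],[0,0,0,0.06,0,-0.1,0],[0,0,0,0.06,0,-0.25,0]],
  ],
)

```text
t: 23.35
tcp_pos: [0.5879, 0.2658, 0.3155]
tool_rot: [-0.086, 0.996, -0.0, -0.0]
force: [-0.2, 0.1, -0.4]
finger_gap: 1.005
```

Emit:
move_arm(
  plan=[
    [[0,0,0,0,0,-0.15,0],[0,0,0,0,0,-0.3,0],[0,0,0,0,0,-0.45,0],[0,0,0,0,0,-0.55,0],[0,0,0,0,0,-0.55,0],[0,0,0,0,0,-0.55,0],[0,0,0,0,0,-0.55,0],[0,0,0,0,0,-0.55,0]],
  ],
)

```text
t: 24.35
tcp_pos: [0.5878, 0.2657, 0.3692]
tool_rot: [-0.086, 0.996, -0.0, -0.001]
force: [-0.3, -0.4, -0.1]
finger_gap: 0.997
```

```bash
cat > stamps.py <<'E'
from h import *
def stamps(show=True):
    s=snapshot("top");P=cloud(s);z=P[...,2];np.savez("last.npz",**s)
    m=((z>.045)&(z<.075)&(P[...,0]>.25)&(P[...,0]<.6)&(P[...,1]>-.4)&(P[...,1]<.12)).astype(np.uint8)
    n,l,st,c=cv2.connectedComponentsWithStats(m);o=[]
    for i in range(1,n):
        if st[i,4]>15:
            q=P[l==i];t=q[q[:,2]>q[:,2].max()-.008];o.append(((t[:,:2].max(0)+t[:,:2].min(0))/2).round(4))
            print(c[i].round(),st[i,4],"xy",o[-1],"z",q[:,2].max().round(4),np.median(s["img"][l==i],0))
    return s,o
E
python3 - <<'E'
from stamps import *
st=status.sense();print(st["t"],st["tcp_pos"])
s,o=stamps();s=snapshot("side");save("s2.png",s["img"][100:340,160:480].repeat(2,0).repeat(2,1))
P=cloud(s);B=(P-BC)@BR*1000
m=(abs(B[...,1])<8)&(B[...,2]>265)&(B[...,2]<330)&(B[...,0]>0)&(B[...,0]<140);print(m.sum(),B[m].mean(0),B[m].min(0),B[m].max(0))
E
```

```text
24.35 [0.58781539 0.26572585 0.36917605]
[411. 197.] 26 xy [ 0.5977 -0.2059] z 0.075 [13.5 11.5  9.5]
[380. 242.] 127 xy [ 0.4885 -0.1283] z 0.0549 [65. 65. 63.]
[417. 243.] 65 xy [ 0.4837 -0.2177] z 0.0616 [71. 56. 36.]
[345. 246.] 61 xy [ 0.4809 -0.0415] z 0.062 [162. 130.  85.]
[366. 270.] 61 xy [ 0.4211 -0.0911] z 0.0635 [166. 134.  87.]
[329. 273.] 61 xy [4.133e-01 2.000e-04] z 0.0617 [165. 133.  87.]
[405. 272.] 65 xy [ 0.4134 -0.185 ] z 0.0606 [71. 56. 36.]
[407. 306.] 64 xy [ 0.3302 -0.1874] z 0.0616 [18. 52. 24.]
63 [ 5.52513791e+01 -2.41243949e-01  2.88665535e+02] [ 49.48169884  -7.62068118 265.50638623] [ 64.14247638   7.9390061  307.48512627]
```

View pics/s2.png

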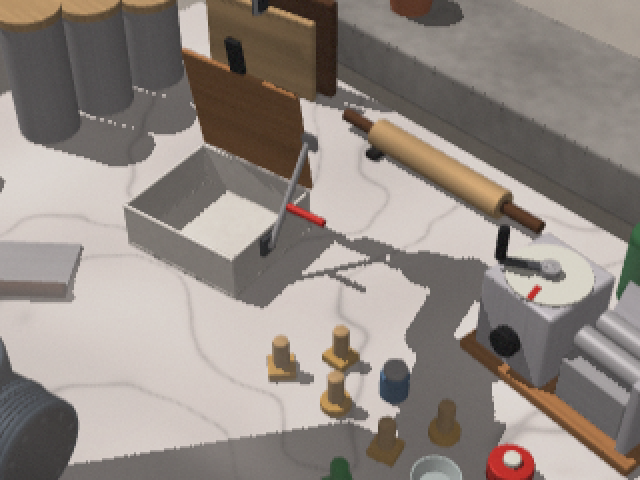

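The lid rests propped (tab angle about 1.41) with the stay up, and all five brass stamps stand where they were. Now the stamps.

```bash
cat >> stamps.py <<'E'
def B_(p): return ((BR.T@(np.append(p,0)-BC))*1000)[:2].round(1)
def where():
    st=status.sense();p=BR.T@(st["tcp_pos"]-[0,0,.003]-BC)*1000
    print("t",round(st["t"],2),"grasp pt in bin axes",p.round(1),"gap",round(st["finger_gap"],3)); return p
def plan(p,to,z): # tool shift /100mm
    to=np.append(to,z); d=(to-p)/100; print("shift",np.round([-d[0],d[1],-d[2]],3))
E
python3 - <<'E'
from stamps import *
s,o=stamps()
p=where()
for k in o: print(k,B_(k))
print(go([*o[5],.15],99.8))
E
```

```text
[410. 197.] 25 xy [ 0.597  -0.2055] z 0.075 [13.  9.  7.]
[380. 242.] 124 xy [ 0.4896 -0.1292] z 0.0559 [66.  65.  63.5]
[417. 243.] 68 xy [ 0.4836 -0.2179] z 0.0629 [71.5 56.  36. ]
[345. 246.] 62 xy [ 0.4798 -0.0415] z 0.0604 [162.5 131.   85.5]
[366. 269.] 61 xy [ 0.4224 -0.0913] z 0.0607 [164. 133.  87.]
[329. 273.] 61 xy [ 0.4145 -0.0009] z 0.0621 [165. 133.  87.]
[404. 272.] 67 xy [ 0.4134 -0.1855] z 0.0609 [70. 56. 36.]
[407. 306.] 65 xy [ 0.3291 -0.1877] z 0.0611 [18. 52. 24.]
t 24.5 grasp pt in bin axes [ 6.080e+01 -1.000e-01  3.665e+02] gap 0.999
[ 0.597  -0.2055] [ -10.5 -466. ]
[ 0.4896 -0.1292] [-103.3 -372.6]
[ 0.4836 -0.2179] [-124.3 -458.9]
[ 0.4798 -0.0415] [ -98.  -284.5]
[ 0.4224 -0.0913] [-163.1 -323.8]
[ 0.4145 -0.0009] [-155.5 -233.3]
[ 0.4134 -0.1855] [-188.  -415.1]
[ 0.3291 -0.1877] [-271.4 -402.9]
(array([-0.   , -0.001,  0.   ]), array([ 2.162, -2.332,  2.167]))
```

Emit:
move_arm(
  plan=[
    [[0,0,0,0.09,-0.09,0.09,0.45],[0,0,0,0.18,-0.2,0.18,0.45],[0,0,0,0.28,-0.3,0.28,0.45],[0,0,0,0.37,-0.4,0.37,0.45],[0,0,0,0.46,-0.5,0.46,0.45],[0,0,0,0.55,-0.6,0.55,0.45],[0,0,0,0.64,-0.69,0.64,0.45],[0,0,0,0.72,-0.777,0.72,0.45]],
  ],
)

```text
t: 25.5
tcp_pos: [0.5299, 0.1764, 0.2974]
tool_rot: [-0.086, 0.996, -0.0, -0.0]
force: [-0.0, -0.4, -1.0]
finger_gap: 0.553
```

Emit:
move_arm(
  plan=[
    [[0,0,0,0.09,-0.09,0.09,0.45],[0,0,0,0.18,-0.2,0.18,0.45],[0,0,0,0.28,-0.3,0.28,0.45],[0,0,0,0.37,-0.4,0.37,0.45],[0,0,0,0.46,-0.5,0.46,0.45],[0,0,0,0.55,-0.6,0.55,0.45],[0,0,0,0.64,-0.69,0.64,0.45],[0,0,0,0.72,-0.777,0.72,0.45]],
  ],
)

```text
t: 26.5
tcp_pos: [0.4721, 0.0874, 0.2252]
tool_rot: [-0.085, 0.996, 0.0, -0.0]
force: [-0.3, 0.5, -0.3]
finger_gap: 0.553
```

Emit:
move_arm(
  plan=[
    [[0,0,0,0.09,-0.09,0.09,0.45],[0,0,0,0.18,-0.2,0.18,0.45],[0,0,0,0.28,-0.3,0.28,0.45],[0,0,0,0.37,-0.4,0.37,0.45],[0,0,0,0.46,-0.5,0.46,0.45],[0,0,0,0.55,-0.6,0.55,0.45],[0,0,0,0.64,-0.69,0.64,0.45],[0,0,0,0.72,-0.777,0.72,0.45]],
  ],
)

```text
t: 27.5
tcp_pos: [0.4143, -0.0014, 0.1532]
tool_rot: [-0.085, 0.996, 0.0, -0.0]
force: [-0.1, 0.7, -0.1]
finger_gap: 0.548
```

Run:
```python
from stamps import *
p=where();plan(p,[-155.5,-233.3],47)
s=snapshot("wrist");save("w4.png",s["img"]);np.savez("w4.npz",**s)
```

```text
t 27.5 grasp pt in bin axes [-155.7 -233.8  150.2] gap 0.548
shift [-0.002  0.005  1.032]
```

View pics/w4.png

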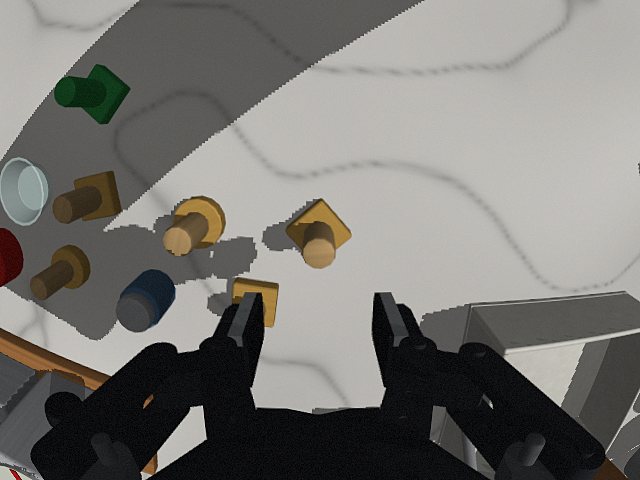

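Stamp A's handle (319,252) is centred between the jaws, so I pick it up and place it.

Emit:
move_arm(
  plan=[
    [[0,0,0,0,0,0.2,0.45],[0,0,0,0,0,0.4,0.45],[0,0,0,0,0,0.6,0.45],[0,0,0,0,0,0.8,0.45],[0,0,0,0,0,0.95,0.45],[0,0,0,0,0,1.0,0.5],[0,0,0,0,0,1.0,0.9],[0,0,0,0,0,1.0,0.9]],
  ],
  force=60,
)

```text
t: 28.55
tcp_pos: [0.4151, -0.0008, 0.0543]
tool_rot: [-0.086, 0.996, -0.0, 0.0]
force: [0.4, 0.3, -0.9]
finger_gap: 0.24
```

Emit:
move_arm(
  plan=[
    [[0,0,0,0,0,0,0.9],[0,0,0,0,0,-0.1,0.9],[0,0,0,0,0,-0.25,0.9],[0,0,0,0,0,-0.4,0.9],[0,0,0,0,0,-0.55,0.9],[0,0,0,0,0,-0.7,0.9],[0,0,0,0,0,-0.85,0.9],[0,0,0,0,0,-1.0,0.9]],
  ],
)

```text
t: 29.55
tcp_pos: [0.4146, -0.0006, 0.155]
tool_rot: [-0.086, 0.996, -0.0, 0.0]
force: [0.0, 0.1, -1.7]
finger_gap: 0.238
```

Emit:
move_arm(
  plan=[
    [[0,0,0,-0.05,0.1,0,0.9],[0,0,0,-0.12,0.23,0,0.9],[0,0,0,-0.19,0.36,0,0.9],[0,0,0,-0.26,0.49,0,0.9],[0,0,0,-0.33,0.62,0,0.9],[0,0,0,-0.39,0.74,0,0.9],[0,0,0,-0.46,0.87,0,0.9],[0,0,0,-0.519,0.98,0,0.9]],
  ],
)

```text
t: 30.55
tcp_pos: [0.4496, 0.1056, 0.1538]
tool_rot: [-0.086, 0.996, 0.0, 0.0]
force: [-0.2, -0.2, -1.4]
finger_gap: 0.235
```

Emit:
move_arm(
  plan=[
    [[0,0,0,-0.07,0.13,0,0.9],[0,0,0,-0.14,0.26,0,0.9],[0,0,0,-0.2,0.38,0,0.9],[0,0,0,-0.27,0.5,0,0.9],[0,0,0,-0.33,0.62,0,0.9],[0,0,0,-0.39,0.74,0,0.9],[0,0,0,-0.46,0.87,0,0.9],[0,0,0,-0.519,0.98,0,0.9]],
  ],
)

```text
t: 31.55
tcp_pos: [0.4841, 0.211, 0.1538]
tool_rot: [-0.086, 0.996, -0.0, 0.0]
force: [0.1, -0.0, -1.6]
finger_gap: 0.232
```

Emit:
move_arm(
  plan=[
    [[0,0,0,-0.07,0.13,0,0.9],[0,0,0,-0.14,0.26,0,0.9],[0,0,0,-0.2,0.38,0,0.9],[0,0,0,-0.27,0.5,0,0.9],[0,0,0,-0.33,0.62,0,0.9],[0,0,0,-0.41,0.78,0,0.9],[0,0,0,-0.48,0.92,0,0.9],[0,0,0,-0.519,0.98,0,0.9]],
  ],
)

```text
t: 32.55
tcp_pos: [0.5185, 0.3167, 0.1538]
tool_rot: [-0.086, 0.996, 0.0, 0.0]
force: [-0.0, -0.2, -1.8]
finger_gap: 0.236
```

Emit:
move_arm(
  plan=[
    [[0,0,0,0,0,0.1,0.9],[0,0,0,0,0,0.25,0.9],[0,0,0,0,0,0.4,0.9],[0,0,0,0,0,0.55,0.9],[0,0,0,0,0,0.7,0.9],[0,0,0,0,0,0.8,0.9],[0,0,0,0,0,0.88,0.9],[0,0,0,0,0,0.92,0.9]],
  ],
)

```text
t: 33.55
tcp_pos: [0.5182, 0.3155, 0.0614]
tool_rot: [-0.086, 0.996, -0.0, -0.0]
force: [-0.7, -0.1, -1.3]
finger_gap: 0.235
```

Emit:
move_arm(
  plan=[
    [[0,0,0,0,0,0,0.9],[0,0,0,0,0,0,0.45],[0,0,0,0,0,0,0.45],[0,0,0,0,0,-0.15,0.45],[0,0,0,0,0,-0.35,0.45],[0,0,0,0,0,-0.55,0.45],[0,0,0,0,0,-0.75,0.45],[0,0,0,0,0,-0.92,0.45]],
  ],
)

```text
t: 34.55
tcp_pos: [0.5185, 0.3156, 0.1554]
tool_rot: [-0.086, 0.996, 0.0, 0.001]
force: [-0.3, -0.4, 0.6]
finger_gap: 0.55
```

Run:
```python
from stamps import *
p=where();s,o=stamps()
for k in o: print(k,B_(k))
P=cloud(s);B=(P-BC)@BR*1000;m=(abs(B[...,0])<84)&(abs(B[...,1])<94)&(B[...,2]>40)&(B[...,2]<72);print("in bin",m.sum(),B[m].mean(0))
```

```text
t 34.55 grasp pt in bin axes [  0.9  60.9 152.4] gap 0.55
[411. 197.] 23 xy [ 0.5967 -0.2054] z 0.0743 [12. 10.  7.]
[380. 242.] 127 xy [ 0.4886 -0.1283] z 0.0559 [61. 61. 60.]
[417. 243.] 65 xy [ 0.4839 -0.2181] z 0.0599 [67. 53. 34.]
[345. 246.] 59 xy [ 0.4811 -0.0415] z 0.0612 [67. 53. 33.]
[366. 269.] 62 xy [ 0.4224 -0.0912] z 0.061 [67. 53. 34.]
[404. 272.] 67 xy [ 0.4132 -0.1843] z 0.0639 [67. 52. 34.]
[407. 306.] 63 xy [ 0.3302 -0.1871] z 0.0622 [ 39. 113.  51.]
[ 0.5967 -0.2054] [ -10.8 -465.9]
[ 0.4886 -0.1283] [-104.2 -371.5]
[ 0.4839 -0.2181] [-124.1 -459.2]
[ 0.4811 -0.0415] [ -96.8 -284.7]
[ 0.4224 -0.0912] [-163.1 -323.7]
[ 0.4132 -0.1843] [-188.  -413.8]
[ 0.3302 -0.1871] [-270.2 -402.5]
in bin 73 [-5.86639176 60.15145457 58.23806473]
```

Emit:
move_arm(
  plan=[
    [[0,0,0,0.03,-0.1,0,0.45],[0,0,0,0.06,-0.2,0,0.45],[0,0,0,0.09,-0.31,0,0.45],[0,0,0,0.12,-0.42,0,0.45],[0,0,0,0.15,-0.53,0,0.45],[0,0,0,0.18,-0.64,0,0.45],[0,0,0,0.21,-0.75,0,0.45],[0,0,0,0.245,-0.864,0,0.45]],
  ],
)

```text
t: 35.6
tcp_pos: [0.5087, 0.2254, 0.1539]
tool_rot: [-0.086, 0.996, 0.0, 0.0]
force: [0.3, 0.0, 0.5]
finger_gap: 0.548
```

Emit:
move_arm(
  plan=[
    [[0,0,0,0.03,-0.1,0,0.45],[0,0,0,0.06,-0.2,0,0.45],[0,0,0,0.09,-0.31,0,0.45],[0,0,0,0.12,-0.42,0,0.45],[0,0,0,0.15,-0.53,0,0.45],[0,0,0,0.18,-0.64,0,0.45],[0,0,0,0.21,-0.75,0,0.45],[0,0,0,0.245,-0.864,0,0.45]],
  ],
)

```text
t: 36.6
tcp_pos: [0.4993, 0.1361, 0.1538]
tool_rot: [-0.086, 0.996, -0.0, 0.0]
force: [-0.1, 0.7, 0.8]
finger_gap: 0.547
```

Emit:
move_arm(
  plan=[
    [[0,0,0,0.03,-0.1,0,0.45],[0,0,0,0.06,-0.2,0,0.45],[0,0,0,0.09,-0.31,0,0.45],[0,0,0,0.12,-0.42,0,0.45],[0,0,0,0.15,-0.53,0,0.45],[0,0,0,0.18,-0.64,0,0.45],[0,0,0,0.21,-0.75,0,0.45],[0,0,0,0.245,-0.864,0,0.45]],
  ],
)

```text
t: 37.6
tcp_pos: [0.4899, 0.0468, 0.1538]
tool_rot: [-0.086, 0.996, -0.0, 0.0]
force: [0.4, 0.6, 0.2]
finger_gap: 0.552
```

Emit:
move_arm(
  plan=[
    [[0,0,0,0.03,-0.1,0,0.45],[0,0,0,0.06,-0.2,0,0.45],[0,0,0,0.09,-0.31,0,0.45],[0,0,0,0.12,-0.42,0,0.45],[0,0,0,0.15,-0.53,0,0.45],[0,0,0,0.19,-0.68,0,0.45],[0,0,0,0.245,-0.864,0,0.45],[0,0,0,0.245,-0.864,0,0.45]],
  ],
)

```text
t: 38.6
tcp_pos: [0.4806, -0.0432, 0.1539]
tool_rot: [-0.084, 0.996, -0.0, 0.0]
force: [-0.2, 0.7, 1.2]
finger_gap: 0.551
```

Run:
```python
from stamps import *
p=where();plan(p,[-97.3,-284.7],50)
s=snapshot("side");P=cloud(s);z=P[...,2]
r=s["img"].astype(int)
m=((r[...,0]-r[...,2]>25)&(z>.02)&(z<.07)&(P[...,0]>.3)&(P[...,0]<.55)&(P[...,1]>-.3)&(P[...,1]<.06)).astype(np.uint8)
n,l,st,c=cv2.connectedComponentsWithStats(m)
for i in range(1,n):
    if st[i,4]>20: print(c[i].round(),st[i,4],P[l==i].mean(0).round(4),B_(P[l==i].mean(0)[:2]))
```

```text
t 38.6 grasp pt in bin axes [ -97.5 -286.2  150.9] gap 0.551
shift [-0.002  0.015  1.009]
[330. 269.] 124 [ 0.4777 -0.0447  0.0438] [-100.6 -287.3]
[327. 292.] 115 [ 0.4178 -0.0953  0.0444] [-168.3 -327. ]
[383. 307.] 121 [ 0.4797 -0.222   0.0446] [-128.9 -462.3]
[353. 316.] 123 [ 0.4093 -0.1895  0.0444] [-192.7 -418.3]
[408. 326.] 56 [ 0.4882 -0.2955  0.0308] [-133.  -536.1]
```

Emit:
move_arm(
  plan=[
    [[0,0,0,0,0.01,0.2,0.45],[0,0,0,0,0.01,0.4,0.45],[0,0,0,0,0.01,0.6,0.45],[0,0,0,0,0.01,0.8,0.45],[0,0,0,0,0.01,0.95,0.45],[0,0,0,0,0.01,1.0,0.5],[0,0,0,0,0.01,1.0,0.9],[0,0,0,0,0.01,1.0,0.9]],
  ],
)

```text
t: 39.65
tcp_pos: [0.4807, -0.0408, 0.0542]
tool_rot: [-0.086, 0.996, -0.0, 0.0]
force: [1.1, -0.2, -2.4]
finger_gap: 0.235
```

Emit:
move_arm(
  plan=[
    [[0,0,0,0,0,0,0.9],[0,0,0,0,0,-0.1,0.9],[0,0,0,0,0,-0.25,0.9],[0,0,0,0,0,-0.4,0.9],[0,0,0,0,0,-0.55,0.9],[0,0,0,0,0,-0.7,0.9],[0,0,0,0,0,-0.85,0.9],[0,0,0,0,0,-1.0,0.9]],
  ],
)

```text
t: 40.65
tcp_pos: [0.4803, -0.0407, 0.1555]
tool_rot: [-0.086, 0.996, -0.0, 0.001]
force: [-0.3, 0.3, -1.2]
finger_gap: 0.232
```

Emit:
move_arm(
  plan=[
    [[0,0,0,-0.03,0.1,0,0.9],[0,0,0,-0.08,0.23,0,0.9],[0,0,0,-0.12,0.36,0,0.9],[0,0,0,-0.16,0.49,0,0.9],[0,0,0,-0.2,0.62,0,0.9],[0,0,0,-0.25,0.74,0,0.9],[0,0,0,-0.29,0.87,0,0.9],[0,0,0,-0.326,0.966,0,0.9]],
  ],
)

```text
t: 41.65
tcp_pos: [0.4961, 0.0609, 0.1538]
tool_rot: [-0.086, 0.996, 0.0, -0.0]
force: [-0.2, -0.9, -2.4]
finger_gap: 0.236
```

Emit:
move_arm(
  plan=[
    [[0,0,0,-0.04,0.12,0,0.9],[0,0,0,-0.08,0.24,0,0.9],[0,0,0,-0.12,0.36,0,0.9],[0,0,0,-0.16,0.49,0,0.9],[0,0,0,-0.2,0.62,0,0.9],[0,0,0,-0.25,0.74,0,0.9],[0,0,0,-0.29,0.87,0,0.9],[0,0,0,-0.326,0.966,0,0.9]],
  ],
)

```text
t: 42.65
tcp_pos: [0.5117, 0.1616, 0.1538]
tool_rot: [-0.086, 0.996, 0.0, -0.0]
force: [-0.7, -0.7, -1.2]
finger_gap: 0.238
```

Emit:
move_arm(
  plan=[
    [[0,0,0,-0.04,0.12,0,0.9],[0,0,0,-0.08,0.24,0,0.9],[0,0,0,-0.12,0.36,0,0.9],[0,0,0,-0.16,0.49,0,0.9],[0,0,0,-0.2,0.62,0,0.9],[0,0,0,-0.26,0.78,0,0.9],[0,0,0,-0.31,0.92,0,0.9],[0,0,0,-0.326,0.966,0,0.9]],
  ],
)

```text
t: 43.65
tcp_pos: [0.5275, 0.2627, 0.1538]
tool_rot: [-0.086, 0.996, 0.0, 0.0]
force: [-0.6, -0.4, -1.6]
finger_gap: 0.237
```

Emit:
move_arm(
  plan=[
    [[0,0,0,0,0,0.1,0.9],[0,0,0,0,0,0.25,0.9],[0,0,0,0,0,0.4,0.9],[0,0,0,0,0,0.55,0.9],[0,0,0,0,0,0.7,0.9],[0,0,0,0,0,0.8,0.9],[0,0,0,0,0,0.88,0.9],[0,0,0,0,0,0.92,0.9]],
  ],
)

```text
t: 44.65
tcp_pos: [0.5273, 0.2615, 0.0614]
tool_rot: [-0.086, 0.996, -0.0, -0.0]
force: [0.2, -0.3, -1.2]
finger_gap: 0.236
```

Emit:
move_arm(
  plan=[
    [[0,0,0,0,0,0,0.9],[0,0,0,0,0,0,0.45],[0,0,0,0,0,0,0.45],[0,0,0,0,0,-0.15,0.45],[0,0,0,0,0,-0.35,0.45],[0,0,0,0,0,-0.55,0.45],[0,0,0,0,0,-0.75,0.45],[0,0,0,0,0,-0.92,0.45]],
  ],
)

```text
t: 45.65
tcp_pos: [0.5277, 0.2616, 0.1559]
tool_rot: [-0.086, 0.996, 0.0, 0.001]
force: [-0.2, -0.3, -0.1]
finger_gap: 0.55
```

```bash
cat >> stamps.py <<'E'
def check():
    p=where();s,o=stamps()
    for k in o: print(k,B_(k))
    P=cloud(s);B=(P-BC)@BR*1000;m=((abs(B[...,0])<84)&(abs(B[...,1])<94)&(B[...,2]>10)&(B[...,2]<72)).astype(np.uint8)
    n,l,st,c=cv2.connectedComponentsWithStats(m)
    for i in range(1,n):
        if st[i,4]>20: print("in bin",st[i,4],B[l==i].mean(0).round(),B[l==i].max(0).round())
    return p
E
python3 - <<'E'
from stamps import *
p=check();plan(p,[-163,-324],150)
E
```

```text
t 45.65 grasp pt in bin axes [  0.7   6.  152.9] gap 0.55
[410. 197.] 24 xy [ 0.5964 -0.205 ] z 0.075 [12.   9.   6.5]
[380. 242.] 129 xy [ 0.4884 -0.1281] z 0.0576 [63. 63. 61.]
[417. 243.] 65 xy [ 0.4837 -0.218 ] z 0.0613 [69. 55. 35.]
[366. 269.] 62 xy [ 0.4212 -0.0912] z 0.0627 [69. 54. 35.]
[404. 272.] 67 xy [ 0.4134 -0.1857] z 0.0621 [69. 54. 35.]
[407. 306.] 65 xy [ 0.3313 -0.1876] z 0.061 [ 40. 116.  52.]
[ 0.5964 -0.205 ] [ -11.  -465.4]
[ 0.4884 -0.1281] [-104.3 -371.3]
[ 0.4837 -0.218 ] [-124.2 -459.1]
[ 0.4212 -0.0912] [-164.3 -323.5]
[ 0.4134 -0.1857] [-188.  -415.3]
[ 0.3313 -0.1876] [-269.2 -403.2]
in bin 177 [-4.  2. 32.] [16. 24. 68.]
shift [ 1.637 -3.3    0.029]
```

Emit:
move_arm(
  plan=[
    [[0,0,0,0.05,-0.1,0,0.45],[0,0,0,0.1,-0.2,0,0.45],[0,0,0,0.15,-0.3,0,0.45],[0,0,0,0.2,-0.4,0,0.45],[0,0,0,0.25,-0.5,0,0.45],[0,0,0,0.3,-0.6,0,0.45],[0,0,0,0.35,-0.71,0,0.45],[0,0,0,0.41,-0.825,0,0.45]],
  ],
)

```text
t: 46.7
tcp_pos: [0.5008, 0.1724, 0.1539]
tool_rot: [-0.086, 0.996, -0.0, 0.0]
force: [-0.1, -0.6, -0.0]
finger_gap: 0.552
```

Emit:
move_arm(
  plan=[
    [[0,0,0,0.05,-0.1,0,0.45],[0,0,0,0.1,-0.2,0,0.45],[0,0,0,0.15,-0.3,0,0.45],[0,0,0,0.2,-0.4,0,0.45],[0,0,0,0.25,-0.5,0,0.45],[0,0,0,0.3,-0.6,0,0.45],[0,0,0,0.35,-0.71,0,0.45],[0,0,0,0.41,-0.825,0,0.45]],
  ],
)

```text
t: 47.7
tcp_pos: [0.4745, 0.0841, 0.1538]
tool_rot: [-0.086, 0.996, -0.0, 0.0]
force: [0.9, 1.0, -0.7]
finger_gap: 0.552
```

Emit:
move_arm(
  plan=[
    [[0,0,0,0.05,-0.1,0,0.45],[0,0,0,0.1,-0.2,0,0.45],[0,0,0,0.15,-0.3,0,0.45],[0,0,0,0.2,-0.4,0,0.45],[0,0,0,0.25,-0.5,0,0.45],[0,0,0,0.3,-0.6,0,0.45],[0,0,0,0.35,-0.71,0,0.45],[0,0,0,0.41,-0.825,0,0.45]],
  ],
)

```text
t: 48.7
tcp_pos: [0.4482, -0.0042, 0.1538]
tool_rot: [-0.086, 0.996, -0.0, 0.0]
force: [0.5, -0.8, -0.2]
finger_gap: 0.549
```

Emit:
move_arm(
  plan=[
    [[0,0,0,0.05,-0.1,0,0.45],[0,0,0,0.1,-0.2,0,0.45],[0,0,0,0.15,-0.3,0,0.45],[0,0,0,0.2,-0.4,0,0.45],[0,0,0,0.25,-0.5,0,0.45],[0,0,0,0.32,-0.64,0,0.45],[0,0,0,0.41,-0.81,0.02,0.45],[0,0,0,0.41,-0.81,0.02,0.45]],
  ],
)

```text
t: 49.7
tcp_pos: [0.4215, -0.0915, 0.1518]
tool_rot: [-0.084, 0.996, -0.0, 0.0]
force: [-0.4, -0.2, 0.4]
finger_gap: 0.551
```

```bash
cat >> stamps.py <<'E'
def side():
    s=snapshot("side");P=cloud(s);z=P[...,2];r=s["img"].astype(int)
    m=((r[...,0]-r[...,2]>25)&(z>.02)&(z<.07)&(P[...,0]>.3)&(P[...,0]<.55)&(P[...,1]>-.3)&(P[...,1]<.06)).astype(np.uint8)
    n,l,st,c=cv2.connectedComponentsWithStats(m)
    for i in range(1,n):
        if st[i,4]>20: print(st[i,4],"side, corrected",B_(P[l==i].mean(0)[:2]+[.0035,.0035]))
E
python3 - <<'E'
from stamps import *
p=where();plan(p,[-163.5,-323.5],50);side()
E
```

```text
t 49.7 grasp pt in bin axes [-164.  -323.8  148.8] gap 0.551
shift [-0.005  0.003  0.988]
117 side, corrected [-164.4 -324.3]
123 side, corrected [-124.7 -459.2]
126 side, corrected [-201.9 -386.8]
54 side, corrected [-127.8 -533.3]
```

The side view shows stamp D has been knocked to about bin (-202,-387). C is unmoved, so I carry on with C.

Emit:
move_arm(
  plan=[
    [[0,0,0,0,0,0.2,0.45],[0,0,0,0,0,0.4,0.45],[0,0,0,0,0,0.6,0.45],[0,0,0,0,0,0.8,0.45],[0,0,0,0,0,0.95,0.45],[0,0,0,0,0,0.99,0.5],[0,0,0,0,0,0.99,0.9],[0,0,0,0,0,0.99,0.9]],
  ],
)

```text
t: 50.75
tcp_pos: [0.4221, -0.0902, 0.0533]
tool_rot: [-0.086, 0.996, -0.0, 0.0]
force: [-0.1, -0.2, -1.0]
finger_gap: 0.234
```

Emit:
move_arm(
  plan=[
    [[0,0,0,0,0,0,0.9],[0,0,0,0,0,-0.1,0.9],[0,0,0,0,0,-0.25,0.9],[0,0,0,0,0,-0.4,0.9],[0,0,0,0,0,-0.55,0.9],[0,0,0,0,0,-0.7,0.9],[0,0,0,0,0,-0.85,0.9],[0,0,0,0,0,-1.0,0.9]],
  ],
)

```text
t: 51.75
tcp_pos: [0.4214, -0.0901, 0.1541]
tool_rot: [-0.085, 0.996, -0.0, 0.0]
force: [-0.2, -0.4, -2.0]
finger_gap: 0.234
```

Emit:
move_arm(
  plan=[
    [[0,0,0,-0.06,0.1,0,0.9],[0,0,0,-0.12,0.2,0,0.9],[0,0,0,-0.19,0.32,0,0.9],[0,0,0,-0.26,0.44,0,0.9],[0,0,0,-0.33,0.56,0,0.9],[0,0,0,-0.4,0.68,0,0.9],[0,0,0,-0.47,0.8,0,0.9],[0,0,0,-0.545,0.912,0,0.9]],
  ],
)

```text
t: 52.75
tcp_pos: [0.4601, 0.0099, 0.1528]
tool_rot: [-0.086, 0.996, 0.0, -0.0]
force: [-0.3, -0.8, -1.2]
finger_gap: 0.238
```

Emit:
move_arm(
  plan=[
    [[0,0,0,-0.06,0.1,0,0.9],[0,0,0,-0.12,0.2,0,0.9],[0,0,0,-0.19,0.32,0,0.9],[0,0,0,-0.26,0.44,0,0.9],[0,0,0,-0.33,0.56,0,0.9],[0,0,0,-0.4,0.68,0,0.9],[0,0,0,-0.47,0.8,0,0.9],[0,0,0,-0.545,0.912,0,0.9]],
  ],
)

```text
t: 53.75
tcp_pos: [0.4983, 0.109, 0.1528]
tool_rot: [-0.086, 0.996, -0.0, -0.0]
force: [0.2, 0.6, -1.3]
finger_gap: 0.236
```

Emit:
move_arm(
  plan=[
    [[0,0,0,-0.06,0.1,0,0.9],[0,0,0,-0.12,0.2,0,0.9],[0,0,0,-0.19,0.32,0,0.9],[0,0,0,-0.26,0.44,0,0.9],[0,0,0,-0.33,0.56,0,0.9],[0,0,0,-0.42,0.7,0,0.9],[0,0,0,-0.52,0.87,0,0.9],[0,0,0,-0.545,0.912,0,0.9]],
  ],
)

```text
t: 54.75
tcp_pos: [0.5369, 0.2088, 0.1528]
tool_rot: [-0.086, 0.996, 0.0, 0.0]
force: [-0.4, -1.4, -1.3]
finger_gap: 0.236
```

Emit:
move_arm(
  plan=[
    [[0,0,0,0,0,0.1,0.9],[0,0,0,0,0,0.25,0.9],[0,0,0,0,0,0.4,0.9],[0,0,0,0,0,0.55,0.9],[0,0,0,0,0,0.7,0.9],[0,0,0,0,0,0.8,0.9],[0,0,0,0,0,0.88,0.9],[0,0,0,0,0,0.92,0.9]],
  ],
)

```text
t: 55.75
tcp_pos: [0.5362, 0.2073, 0.0604]
tool_rot: [-0.086, 0.996, -0.0, -0.0]
force: [0.1, 0.4, -0.8]
finger_gap: 0.236
```

Emit:
move_arm(
  plan=[
    [[0,0,0,0,0,0,0.9],[0,0,0,0,0,0,0.6],[0,0,0,0,0,0,0.6],[0,0,0,0,0,-0.15,0.6],[0,0,0,0,0,-0.35,0.6],[0,0,0,0,0,-0.55,0.6],[0,0,0,0,0,-0.75,0.6],[0,0,0,0,0,-0.92,0.45]],
  ],
)

```text
t: 56.75
tcp_pos: [0.5365, 0.2074, 0.1548]
tool_rot: [-0.086, 0.996, 0.0, 0.001]
force: [-0.1, -0.1, -0.3]
finger_gap: 0.548
```

Run:
```python
from stamps import *
p=check();side();plan(p,[-202,-387],150)
```

```text
t 56.75 grasp pt in bin axes [  0.2 -48.9 151.8] gap 0.548
[411. 197.] 28 xy [ 0.5963 -0.206 ] z 0.0749 [12.   8.5  8.5]
[380. 242.] 126 xy [ 0.4895 -0.1281] z 0.0571 [65. 64. 62.]
[417. 243.] 67 xy [ 0.4837 -0.219 ] z 0.0621 [70. 55. 36.]
[394. 280.] 66 xy [ 0.3945 -0.1587] z 0.062 [70.5 56.  36. ]
[407. 306.] 65 xy [ 0.329  -0.1875] z 0.0606 [ 42. 118.  54.]
[ 0.5963 -0.206 ] [ -11.2 -466.4]
[ 0.4895 -0.1281] [-103.2 -371.4]
[ 0.4837 -0.219 ] [-124.4 -460. ]
[ 0.3945 -0.1587] [-202.1 -385.4]
[ 0.329  -0.1875] [-271.5 -402.7]
in bin 117 [ -6. -57.  31.] [ 11. -42.  70.]
120 side, corrected [-124.5 -459.1]
115 side, corrected [-202.  -386.8]
54 side, corrected [-128.  -533.3]
shift [ 2.022 -3.381  0.018]
```

Emit:
move_arm(
  plan=[
    [[0,0,0,0.06,-0.1,0,0.45],[0,0,0,0.12,-0.2,0,0.45],[0,0,0,0.18,-0.3,0,0.45],[0,0,0,0.24,-0.4,0,0.45],[0,0,0,0.3,-0.5,0,0.45],[0,0,0,0.36,-0.6,0,0.45],[0,0,0,0.43,-0.72,0,0.45],[0,0,0,0.505,-0.842,0,0.45]],
  ],
)

```text
t: 57.85
tcp_pos: [0.5004, 0.1148, 0.1529]
tool_rot: [-0.086, 0.996, -0.0, 0.0]
force: [0.9, 0.4, -0.5]
finger_gap: 0.551
```

Emit:
move_arm(
  plan=[
    [[0,0,0,0.06,-0.1,0,0.45],[0,0,0,0.12,-0.2,0,0.45],[0,0,0,0.18,-0.3,0,0.45],[0,0,0,0.24,-0.4,0,0.45],[0,0,0,0.3,-0.5,0,0.45],[0,0,0,0.36,-0.6,0,0.45],[0,0,0,0.43,-0.72,0,0.45],[0,0,0,0.505,-0.842,0,0.45]],
  ],
)

```text
t: 58.85
tcp_pos: [0.465, 0.0233, 0.1528]
tool_rot: [-0.086, 0.996, -0.0, 0.0]
force: [0.2, -0.2, -0.4]
finger_gap: 0.546
```

Emit:
move_arm(
  plan=[
    [[0,0,0,0.06,-0.1,0,0.45],[0,0,0,0.12,-0.2,0,0.45],[0,0,0,0.18,-0.3,0,0.45],[0,0,0,0.24,-0.4,0,0.45],[0,0,0,0.3,-0.5,0,0.45],[0,0,0,0.36,-0.6,0,0.45],[0,0,0,0.43,-0.72,0,0.45],[0,0,0,0.505,-0.842,0,0.45]],
  ],
)

```text
t: 59.85
tcp_pos: [0.4297, -0.0683, 0.1528]
tool_rot: [-0.086, 0.996, -0.0, 0.0]
force: [0.3, -0.3, -0.3]
finger_gap: 0.546
```

Emit:
move_arm(
  plan=[
    [[0,0,0,0.06,-0.1,0,0.45],[0,0,0,0.12,-0.2,0,0.45],[0,0,0,0.18,-0.3,0,0.45],[0,0,0,0.24,-0.4,0,0.45],[0,0,0,0.3,-0.5,0,0.45],[0,0,0,0.4,-0.66,0,0.45],[0,0,0,0.505,-0.842,0.02,0.45],[0,0,0,0.505,-0.842,0.02,0.45]],
  ],
)

```text
t: 60.85
tcp_pos: [0.3944, -0.1603, 0.1508]
tool_rot: [-0.084, 0.996, -0.0, 0.0]
force: [0.5, 0.2, 0.5]
finger_gap: 0.553
```

Run:
```python
from stamps import *
p=where();plan(p,[-202,-386],50);side()
```

```text
t 60.85 grasp pt in bin axes [-202.4 -387.   147.8] gap 0.553
shift [-0.004  0.01   0.978]
130 side, corrected [-124.1 -459. ]
127 side, corrected [-201.5 -386.6]
52 side, corrected [-128.7 -533. ]
```

Emit:
move_arm(
  plan=[
    [[0,0,0,0,0,0.2,0.45],[0,0,0,0,0,0.4,0.45],[0,0,0,0,0,0.6,0.45],[0,0,0,0,0,0.8,0.45],[0,0,0,0,0,0.95,0.45],[0,0,0,0,0,0.98,0.5],[0,0,0,0,0,0.98,0.9],[0,0,0,0,0,0.98,0.9]],
  ],
)

```text
t: 61.9
tcp_pos: [0.3949, -0.1591, 0.0533]
tool_rot: [-0.086, 0.996, -0.0, 0.0]
force: [0.9, 0.7, -1.6]
finger_gap: 0.236
```

Emit:
move_arm(
  plan=[
    [[0,0,0,0,0,0,0.9],[0,0,0,0,0,-0.1,0.9],[0,0,0,0,0,-0.25,0.9],[0,0,0,0,0,-0.4,0.9],[0,0,0,0,0,-0.55,0.9],[0,0,0,0,0,-0.7,0.9],[0,0,0,0,0,-0.85,0.9],[0,0,0,0,0,-1.0,0.9]],
  ],
)

```text
t: 62.9
tcp_pos: [0.3943, -0.1588, 0.154]
tool_rot: [-0.085, 0.996, -0.0, 0.0]
force: [-0.1, 0.2, -1.4]
finger_gap: 0.237
```

Emit:
move_arm(
  plan=[
    [[0,0,0,-0.04,0.1,0,0.9],[0,0,0,-0.07,0.2,0,0.9],[0,0,0,-0.11,0.3,0,0.9],[0,0,0,-0.15,0.4,0,0.9],[0,0,0,-0.18,0.5,0,0.9],[0,0,0,-0.22,0.6,0,0.9],[0,0,0,-0.26,0.71,0,0.9],[0,0,0,-0.3,0.832,0,0.9]],
  ],
)

```text
t: 63.9
tcp_pos: [0.4101, -0.0712, 0.1528]
tool_rot: [-0.085, 0.996, -0.0, 0.0]
force: [0.8, -1.1, -1.1]
finger_gap: 0.238
```

Emit:
move_arm(
  plan=[
    [[0,0,0,-0.04,0.1,0,0.9],[0,0,0,-0.07,0.2,0,0.9],[0,0,0,-0.11,0.3,0,0.9],[0,0,0,-0.15,0.4,0,0.9],[0,0,0,-0.18,0.5,0,0.9],[0,0,0,-0.22,0.6,0,0.9],[0,0,0,-0.26,0.71,0,0.9],[0,0,0,-0.3,0.832,0,0.9]],
  ],
)

```text
t: 64.9
tcp_pos: [0.4255, 0.0159, 0.1528]
tool_rot: [-0.085, 0.996, -0.0, 0.0]
force: [0.5, -0.8, -0.0]
finger_gap: 0.235
```

Emit:
move_arm(
  plan=[
    [[0,0,0,-0.04,0.1,0,0.9],[0,0,0,-0.07,0.2,0,0.9],[0,0,0,-0.11,0.3,0,0.9],[0,0,0,-0.15,0.4,0,0.9],[0,0,0,-0.18,0.5,0,0.9],[0,0,0,-0.22,0.6,0,0.9],[0,0,0,-0.26,0.71,0,0.9],[0,0,0,-0.3,0.832,0,0.9]],
  ],
)

```text
t: 65.9
tcp_pos: [0.4408, 0.103, 0.1528]
tool_rot: [-0.085, 0.996, 0.0, 0.0]
force: [-0.2, -1.0, -1.6]
finger_gap: 0.235
```

Emit:
move_arm(
  plan=[
    [[0,0,0,-0.04,0.1,0,0.9],[0,0,0,-0.07,0.2,0,0.9],[0,0,0,-0.11,0.3,0,0.9],[0,0,0,-0.15,0.4,0,0.9],[0,0,0,-0.18,0.5,0,0.9],[0,0,0,-0.22,0.6,0,0.9],[0,0,0,-0.26,0.71,0,0.9],[0,0,0,-0.3,0.832,0,0.9]],
  ],
)

```text
t: 66.9
tcp_pos: [0.4562, 0.1901, 0.1528]
tool_rot: [-0.085, 0.996, -0.0, -0.0]
force: [-0.8, -0.2, -0.9]
finger_gap: 0.239
```

Emit:
move_arm(
  plan=[
    [[0,0,0,-0.04,0.1,0,0.9],[0,0,0,-0.07,0.2,0,0.9],[0,0,0,-0.11,0.3,0,0.9],[0,0,0,-0.15,0.4,0,0.9],[0,0,0,-0.18,0.5,0,0.9],[0,0,0,-0.23,0.65,0,0.9],[0,0,0,-0.28,0.78,0,0.9],[0,0,0,-0.3,0.832,0,0.9]],
  ],
)

```text
t: 67.9
tcp_pos: [0.4717, 0.2776, 0.1528]
tool_rot: [-0.086, 0.996, 0.0, 0.0]
force: [0.1, -0.0, -0.7]
finger_gap: 0.239
```

Run:
```python
from stamps import *
p=where();side();plan(p,[-52,30],58)
s=snapshot("top");P=cloud(s);B=(P-BC)@BR*1000
m=(abs(B[...,1])<10)&(B[...,2]>260)&(B[...,2]<330)&(B[...,0]>20)&(B[...,0]<140);print("tab",m.sum(),B[m].mean(0))
```

```text
t 67.9 grasp pt in bin axes [-51.7  31.4 149.8] gap 0.239
123 side, corrected [-124.1 -459.2]
56 side, corrected [-128.6 -533. ]
shift [ 0.003 -0.014  0.918]
tab 70 [5.55381158e+01 1.95276408e-02 2.98696049e+02]
```

Emit:
move_arm(
  plan=[
    [[0,0,0,0,0,0.1,0.9],[0,0,0,0,0,0.25,0.9],[0,0,0,0,0,0.4,0.9],[0,0,0,0,0,0.55,0.9],[0,0,0,0,0,0.7,0.9],[0,0,0,0,0,0.8,0.9],[0,0,0,0,0,0.88,0.9],[0,0,0,0,0,0.915,0.9]],
  ],
)

```text
t: 69.0
tcp_pos: [0.4714, 0.2765, 0.0608]
tool_rot: [-0.086, 0.996, -0.0, -0.0]
force: [0.2, 1.2, -0.9]
finger_gap: 0.238
```

Emit:
move_arm(
  plan=[
    [[0,0,0,0,0,0,0.9],[0,0,0,0,0,0,0.6],[0,0,0,0,0,0,0.6],[0,0,0,0,0,-0.15,0.6],[0,0,0,0,0,-0.35,0.6],[0,0,0,0,0,-0.55,0.6],[0,0,0,0,0,-0.75,0.6],[0,0,0,0,0,-0.92,0.45]],
  ],
)

```text
t: 70.0
tcp_pos: [0.4718, 0.2766, 0.1554]
tool_rot: [-0.086, 0.996, 0.0, 0.001]
force: [-0.3, -0.2, -0.7]
finger_gap: 0.55
```

Emit:
move_arm(
  plan=[
    [[0,0,0,0.015,-0.1,0,0.45],[0,0,0,0.035,-0.23,0,0.45],[0,0,0,0.05,-0.36,0,0.45],[0,0,0,0.07,-0.49,0,0.45],[0,0,0,0.09,-0.62,0,0.45],[0,0,0,0.11,-0.74,0,0.45],[0,0,0,0.13,-0.87,0,0.45],[0,0,0,0.145,-0.98,0,0.45]],
  ],
)

```text
t: 71.0
tcp_pos: [0.4739, 0.1765, 0.1533]
tool_rot: [-0.085, 0.996, 0.0, 0.0]
force: [-0.7, -0.2, 0.3]
finger_gap: 0.553
```

Emit:
move_arm(
  plan=[
    [[0,0,0,0.015,-0.12,0,0.45],[0,0,0,0.035,-0.24,0,0.45],[0,0,0,0.05,-0.36,0,0.45],[0,0,0,0.07,-0.49,0,0.45],[0,0,0,0.09,-0.62,0,0.45],[0,0,0,0.11,-0.74,0,0.45],[0,0,0,0.13,-0.87,0,0.45],[0,0,0,0.145,-0.98,0,0.45]],
  ],
)

```text
t: 72.0
tcp_pos: [0.4763, 0.0775, 0.1533]
tool_rot: [-0.085, 0.996, -0.0, 0.0]
force: [-0.3, -0.4, -0.8]
finger_gap: 0.551
```

Emit:
move_arm(
  plan=[
    [[0,0,0,0.015,-0.12,0,0.45],[0,0,0,0.035,-0.24,0,0.45],[0,0,0,0.05,-0.36,0,0.45],[0,0,0,0.07,-0.49,0,0.45],[0,0,0,0.09,-0.62,0,0.45],[0,0,0,0.11,-0.74,0,0.45],[0,0,0,0.13,-0.87,0,0.45],[0,0,0,0.145,-0.98,0,0.45]],
  ],
)

```text
t: 73.0
tcp_pos: [0.4788, -0.0215, 0.1533]
tool_rot: [-0.085, 0.996, -0.0, 0.0]
force: [0.1, -0.4, -0.6]
finger_gap: 0.55
```

Emit:
move_arm(
  plan=[
    [[0,0,0,0.015,-0.12,0,0.45],[0,0,0,0.035,-0.24,0,0.45],[0,0,0,0.05,-0.36,0,0.45],[0,0,0,0.07,-0.49,0,0.45],[0,0,0,0.09,-0.62,0,0.45],[0,0,0,0.11,-0.74,0,0.45],[0,0,0,0.13,-0.87,0,0.45],[0,0,0,0.145,-0.98,0,0.45]],
  ],
)

```text
t: 74.0
tcp_pos: [0.4811, -0.1206, 0.1533]
tool_rot: [-0.085, 0.996, -0.0, 0.0]
force: [0.2, -0.1, 0.2]
finger_gap: 0.551
```

Emit:
move_arm(
  plan=[
    [[0,0,0,0.015,-0.12,0,0.45],[0,0,0,0.035,-0.24,0,0.45],[0,0,0,0.05,-0.36,0,0.45],[0,0,0,0.07,-0.49,0,0.45],[0,0,0,0.09,-0.62,0,0.45],[0,0,0,0.12,-0.8,0,0.45],[0,0,0,0.145,-0.98,0,0.45],[0,0,0,0.145,-0.98,0,0.45]],
  ],
)

```text
t: 75.0
tcp_pos: [0.4839, -0.2207, 0.1534]
tool_rot: [-0.084, 0.996, -0.0, 0.0]
force: [-0.4, 0.2, -0.9]
finger_gap: 0.547
```

Run:
```python
from stamps import *
p=check();side();plan(p,[-124.2,-459.3],50)
```

```text
t 75.0 grasp pt in bin axes [-124.5 -461.7  150.4] gap 0.547
[411. 197.] 25 xy [ 0.5971 -0.2056] z 0.0743 [14. 10. 10.]
[381. 241.] 115 xy [ 0.4897 -0.1292] z 0.0553 [158. 158. 153.]
[ 0.5971 -0.2056] [ -10.4 -466.1]
[ 0.4897 -0.1292] [-103.2 -372.6]
in bin 197 [ -4. -52.  33.] [ 20. -29.  67.]
in bin 210 [-1.  2. 32.] [22. 24. 65.]
in bin 220 [-3. 58. 33.] [22. 83. 67.]
in bin 209 [-54.  27.  33.] [-32.  54.  67.]
131 side, corrected [-123.6 -458.8]
53 side, corrected [-128.6 -533.2]
shift [-0.003  0.024  1.004]
```

Emit:
move_arm(
  plan=[
    [[0,0,0,0,0.02,0.2,0.45],[0,0,0,0,0.02,0.4,0.45],[0,0,0,0,0.02,0.6,0.45],[0,0,0,0,0.02,0.8,0.45],[0,0,0,0,0.02,0.95,0.45],[0,0,0,0,0.02,1.0,0.5],[0,0,0,0,0.02,1.0,0.9],[0,0,0,0,0.02,1.0,0.9]],
  ],
)

```text
t: 76.1
tcp_pos: [0.4835, -0.217, 0.0538]
tool_rot: [-0.086, 0.996, -0.0, 0.0]
force: [0.7, -0.8, -0.2]
finger_gap: 0.236
```

Emit:
move_arm(
  plan=[
    [[0,0,0,0,0,0,0.9],[0,0,0,0,0,-0.1,0.9],[0,0,0,0,0,-0.25,0.9],[0,0,0,0,0,-0.4,0.9],[0,0,0,0,0,-0.55,0.9],[0,0,0,0,0,-0.7,0.9],[0,0,0,0,0,-0.85,0.9],[0,0,0,0,0,-1.0,0.9]],
  ],
)

```text
t: 77.1
tcp_pos: [0.4831, -0.2167, 0.1544]
tool_rot: [-0.086, 0.996, -0.0, 0.0]
force: [0.6, -0.3, -1.3]
finger_gap: 0.238
```

Emit:
move_arm(
  plan=[
    [[0,0,0,-0.02,0.1,0,0.9],[0,0,0,-0.035,0.2,0,0.9],[0,0,0,-0.05,0.31,0,0.9],[0,0,0,-0.07,0.42,0,0.9],[0,0,0,-0.09,0.53,0,0.9],[0,0,0,-0.107,0.64,0,0.9],[0,0,0,-0.125,0.75,0,0.9],[0,0,0,-0.144,0.862,0,0.9]],
  ],
)

```text
t: 78.1
tcp_pos: [0.4827, -0.1286, 0.1533]
tool_rot: [-0.086, 0.996, -0.0, 0.0]
force: [0.9, 0.5, -0.6]
finger_gap: 0.241
```

Emit:
move_arm(
  plan=[
    [[0,0,0,-0.02,0.1,0,0.9],[0,0,0,-0.035,0.2,0,0.9],[0,0,0,-0.05,0.31,0,0.9],[0,0,0,-0.07,0.42,0,0.9],[0,0,0,-0.09,0.53,0,0.9],[0,0,0,-0.107,0.64,0,0.9],[0,0,0,-0.125,0.75,0,0.9],[0,0,0,-0.144,0.862,0,0.9]],
  ],
)

```text
t: 79.1
tcp_pos: [0.4822, -0.0412, 0.1533]
tool_rot: [-0.086, 0.996, 0.0, 0.0]
force: [-0.6, 0.6, -1.6]
finger_gap: 0.24
```

Emit:
move_arm(
  plan=[
    [[0,0,0,-0.02,0.1,0,0.9],[0,0,0,-0.035,0.2,0,0.9],[0,0,0,-0.05,0.31,0,0.9],[0,0,0,-0.07,0.42,0,0.9],[0,0,0,-0.09,0.53,0,0.9],[0,0,0,-0.107,0.64,0,0.9],[0,0,0,-0.125,0.75,0,0.9],[0,0,0,-0.144,0.862,0,0.9]],
  ],
)

```text
t: 80.1
tcp_pos: [0.4816, 0.0462, 0.1533]
tool_rot: [-0.086, 0.996, -0.0, 0.0]
force: [-0.2, 0.4, -0.8]
finger_gap: 0.236
```

Emit:
move_arm(
  plan=[
    [[0,0,0,-0.02,0.1,0,0.9],[0,0,0,-0.035,0.2,0,0.9],[0,0,0,-0.05,0.31,0,0.9],[0,0,0,-0.07,0.42,0,0.9],[0,0,0,-0.09,0.53,0,0.9],[0,0,0,-0.107,0.64,0,0.9],[0,0,0,-0.125,0.75,0,0.9],[0,0,0,-0.144,0.862,0,0.9]],
  ],
)

```text
t: 81.1
tcp_pos: [0.4811, 0.1336, 0.1533]
tool_rot: [-0.086, 0.996, 0.0, -0.0]
force: [0.3, -0.1, -1.0]
finger_gap: 0.241
```

Emit:
move_arm(
  plan=[
    [[0,0,0,-0.02,0.1,0,0.9],[0,0,0,-0.035,0.2,0,0.9],[0,0,0,-0.05,0.31,0,0.9],[0,0,0,-0.07,0.42,0,0.9],[0,0,0,-0.09,0.53,0,0.9],[0,0,0,-0.115,0.7,0,0.9],[0,0,0,-0.14,0.84,0,0.9],[0,0,0,-0.144,0.862,0,0.9]],
  ],
)

```text
t: 82.1
tcp_pos: [0.4806, 0.2214, 0.1533]
tool_rot: [-0.086, 0.996, 0.0, 0.0]
force: [0.6, 0.2, -1.5]
finger_gap: 0.232
```

Emit:
move_arm(
  plan=[
    [[0,0,0,0,0,0.1,0.9],[0,0,0,0,0,0.25,0.9],[0,0,0,0,0,0.4,0.9],[0,0,0,0,0,0.55,0.9],[0,0,0,0,0,0.7,0.9],[0,0,0,0,0,0.8,0.9],[0,0,0,0,0,0.88,0.9],[0,0,0,0,0,0.92,0.9]],
  ],
)

```text
t: 83.1
tcp_pos: [0.4806, 0.2202, 0.0609]
tool_rot: [-0.086, 0.996, -0.0, -0.0]
force: [-0.1, -0.5, -1.1]
finger_gap: 0.236
```

Run:
```python
from stamps import *
p=where();side()
```

```text
t 83.1 grasp pt in bin axes [-52.7 -26.7  57.9] gap 0.236
50 side, corrected [-127.9 -532.9]
```

Emit:
move_arm(
  plan=[
    [[0,0,0,0,0,0,0.9],[0,0,0,0,0,0,0.6],[0,0,0,0,0,0,0.6],[0,0,0,0,0,-0.15,0.6],[0,0,0,0,0,-0.35,0.6],[0,0,0,0,0,-0.55,0.6],[0,0,0,0,0,-0.75,0.6],[0,0,0,0,0,-0.95,0.4]],
  ],
)

```text
t: 84.15
tcp_pos: [0.4808, 0.2202, 0.1582]
tool_rot: [-0.086, 0.996, 0.0, 0.001]
force: [0.1, 0.7, 0.9]
finger_gap: 0.588
```

Emit:
move_arm(
  plan=[
    [[0,0,0,0,0,-0.15,0],[0,0,0,0,0,-0.3,0],[0,0,0,0,0,-0.45,0],[0,0,0,0,0,-0.6,0],[0,0,0,0,0,-0.7,0],[0,0,0,0,0,-0.8,0],[0,0,0,0,0,-0.9,0],[0,0,0,0,0,-1.0,0]],
  ],
)

```text
t: 85.15
tcp_pos: [0.4806, 0.2202, 0.2568]
tool_rot: [-0.086, 0.996, -0.0, -0.0]
force: [-0.4, -0.7, 0.2]
finger_gap: 1.003
```

Emit:
move_arm(
  plan=[
    [[0,0,0,0,0.04,-0.15,0],[0,0,0,0,0.08,-0.3,0],[0,0,0,0,0.12,-0.45,0],[0,0,0,0,0.16,-0.6,0],[0,0,0,0,0.2,-0.75,0],[0,0,0,0,0.24,-0.9,0],[0,0,0,0,0.267,-0.95,0],[0,0,0,0,0.267,-0.95,0]],
  ],
)

```text
t: 86.15
tcp_pos: [0.4761, 0.2467, 0.3516]
tool_rot: [-0.086, 0.996, 0.0, 0.0]
force: [-0.3, 0.5, 0.0]
finger_gap: 1.001
```

Run:
```python
from stamps import *
p=check();side();plan(p,tab(1.405)[:2],345);print(tab(1.405))
s=snapshot("side");P=cloud(s);B=(P-BC)@BR*1000
m=(abs(B[...,1])<8)&(B[...,2]>265)&(B[...,2]<330)&(B[...,0]>0)&(B[...,0]<140);print("tab",B[m].mean(0))
s=snapshot("top");save("t3.png",cv2.resize(s["img"][170:300,170:380],None,fx=3,fy=3))
```

```text
t 86.15 grasp pt in bin axes [-5.260e+01  2.000e-01  3.486e+02] gap 1.001
[411. 197.] 25 xy [ 0.597  -0.2064] z 0.0745 [13.  8.  8.]
[380. 242.] 129 xy [ 0.4905 -0.1289] z 0.0596 [62. 62. 60.]
[407. 306.] 65 xy [ 0.329  -0.1875] z 0.0624 [17. 49. 22.]
[ 0.597  -0.2064] [ -10.6 -466.9]
[ 0.4905 -0.1289] [-102.4 -372.4]
[ 0.329  -0.1875] [-271.5 -402.7]
in bin 195 [ -4. -52.  33.] [ 20. -30.  67.]
in bin 74 [-7. -1. 18.] [16. 24. 32.]
in bin 61 [-14.  60.  18.] [-6. 77. 35.]
in bin 191 [-54. -30.  34.] [-33.  -8.  68.]
in bin 210 [-54.  26.  33.] [-32.  49.  68.]
54 side, corrected [-129. -533.]
shift [-1.126 -0.002  0.036]
(np.float64(59.943424698859594), 0, np.float64(285.4180846929747))
tab [ 54.78081184  -0.37164081 290.47800971]
```

View pics/t3.png

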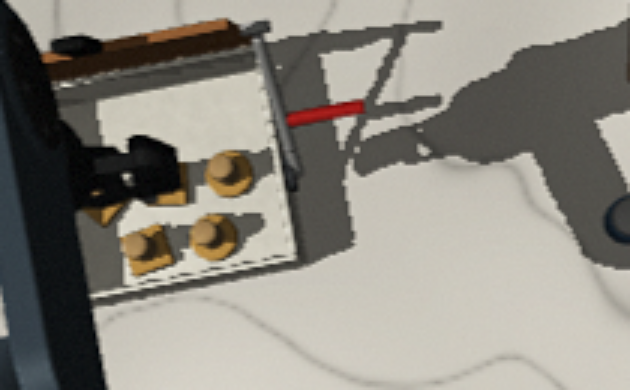

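All five stamps are upright in the bin: three visible in the picture and the other two, under the gripper, confirmed by the depth readings. The lid is still propped. I tip it back next.

Emit:
move_arm(
  plan=[
    [[0,0,0,-0.1,0,0,0],[0,0,0,-0.25,0,0,0],[0,0,0,-0.4,0,0,0],[0,0,0,-0.55,0,0,0],[0,0,0,-0.7,0,0,0],[0,0,0,-0.82,0,0,0],[0,0,0,-0.92,0,0,0],[0,0,0,-1.0,0,0,0]],
  ],
)

```text
t: 87.35
tcp_pos: [0.5752, 0.2636, 0.3512]
tool_rot: [-0.086, 0.996, -0.0, -0.0]
force: [0.1, -0.2, 0.4]
finger_gap: 0.999
```

Emit:
move_arm(
  plan=[
    [[0,0,0,-0.126,0,0,0],[0,0,0,-0.126,0,0.1,0],[0,0,0,-0.126,0,0.25,0],[0,0,0,-0.126,0,0.4,0],[0,0,0,-0.126,0,0.55,0],[0,0,0,-0.126,0,0.63,0],[0,0,0,-0.126,0,0.63,0.5],[0,0,0,-0.126,0,0.63,0.9]],
  ],
  force=35,
)

```text
t: 88.35
tcp_pos: [0.5875, 0.2658, 0.2889]
tool_rot: [-0.086, 0.996, 0.0, 0.001]
force: [0.2, -0.4, 0.6]
finger_gap: 0.603
```

Emit:
move_arm(
  plan=[
    [[0,0,0,0,0,0,0.9],[0,0,0,0,0,0,0.9],[0,0,0,-0.1,0,-0.01,0.9],[0,0,0,-0.2,0,-0.018,0.9],[0,0,0,-0.3,0,-0.02,0.9],[0,0,0,-0.41,0,-0.018,0.9],[0,0,0,-0.52,0,-0.01,0.9],[0,0,0,-0.62,0,0.005,0.9]],
  ],
)

```text
t: 89.35
tcp_pos: [0.6497, 0.2764, 0.2884]
tool_rot: [-0.085, 0.996, 0.0, 0.001]
force: [-0.5, -1.4, 5.9]
finger_gap: 0.272
```

Emit:
move_arm(
  plan=[
    [[0,0,0,-0.05,0,0.01,0.9],[0,0,0,-0.1,0,0.016,0.9],[0,0,0,-0.115,0,0.018,0.9],[0,0,0,-0.115,0,0.018,0.9],[0,0,0,-0.115,0,0.018,0.9],[0,0,0,-0.115,0,0.018,0.9],[0,0,0,-0.115,0,0.018,0.9],[0,0,0,-0.115,0,0.018,0.9]],
  ],
)

```text
t: 90.35
tcp_pos: [0.6605, 0.2783, 0.2864]
tool_rot: [-0.085, 0.996, 0.0, 0.001]
force: [-0.9, -1.3, 5.5]
finger_gap: 0.275
```

Run:
```python
from stamps import *
p=where();print(tab(1.75),status.sense()["force"])
```

```text
t 90.35 grasp pt in bin axes [ 1.344e+02 -1.000e-01  2.834e+02] gap 0.275
(np.float64(132.708093532062), 0, np.float64(283.21379045902717)) [-0.9136744  -1.34931326  5.45668686]
```

Emit:
move_arm(
  plan=[
    [[0,0,0,0,0,0,0],[0,0,0,0,0,0,0],[0,0,0,0,0,0,0],[0,0,0,0,0,-0.15,0],[0,0,0,0,0,-0.3,0],[0,0,0,0,0,-0.45,0],[0,0,0,0,0,-0.6,0],[0,0,0,0,0,-0.7,0]],
  ],
)

```text
t: 91.35
tcp_pos: [0.6598, 0.2783, 0.3578]
tool_rot: [-0.086, 0.996, 0.0, 0.001]
force: [0.7, -0.4, -0.8]
finger_gap: 1.003
```

Emit:
move_arm(
  plan=[
    [[0,0,0.1,0.1,-0.1,0,0],[0,0,0.2,0.25,-0.25,0,0],[0,0,0.35,0.4,-0.4,0,0],[0,0,0.5,0.55,-0.55,0,0],[0,0,0.65,0.7,-0.7,0,0],[0,0,0.8,0.85,-0.85,0,0],[0,0,0.95,1.0,-1.0,0,0],[0,0,1.0,1.0,-1.0,0,0]],
  ],
)

```text
t: 92.35
tcp_pos: [0.5771, 0.1615, 0.3565]
tool_rot: [0.304, 0.953, -0.0, -0.0]
force: [0.5, 0.2, -0.3]
finger_gap: 0.998
```

Emit:
move_arm(
  plan=[
    [[0,0,0.1,-0.06,-0.1,0,0.2],[0,0,0.2,-0.12,-0.2,0,0.2],[0,0,0.35,-0.18,-0.3,0.1,0.2],[0,0,0.5,-0.24,-0.4,0.25,0.3],[0,0,0.65,-0.304,-0.544,0.4,0.3],[0,0,0.8,-0.304,-0.544,0.6,0.3],[0,0,0.95,-0.304,-0.544,0.8,0.3],[0,0,1.0,-0.304,-0.544,0.9,0.3]],
  ],
)

```text
t: 93.35
tcp_pos: [0.5709, 0.1005, 0.2651]
tool_rot: [0.645, 0.764, -0.001, -0.001]
force: [0.2, 0.6, 0.5]
finger_gap: 0.696
```

Run:
```python
from stamps import *
p=where();print(go(b2w(*grip(.95)),BY))
s=snapshot("side");P=cloud(s);B=(P-BC)@BR*1000;hsv=cv2.cvtColor(s["img"],cv2.COLOR_RGB2HSV)
m=(hsv[...,1]>140)&((hsv[...,0]<8)|(hsv[...,0]>172))&(B[...,1]>-185)&(B[...,1]<-110)&(B[...,0]>-60)&(B[...,0]<90)&(B[...,2]>30)
print(m.sum(),B[m].mean(0))
```

```text
t 93.35 grasp pt in bin axes [  15.9 -160.   262.1] gap 0.696
(array([-0.003, -0.   , -0.002]), array([-0.   ,  0.019,  1.598]))
77 [  15.65894197 -146.8688525   104.35692305]
```

Emit:
move_arm(
  plan=[
    [[0,0,0,0,0.02,0.15,0.3],[0,0,0,0,0.02,0.3,0.3],[0,0,0,0,0.02,0.45,0.3],[0,0,0,0,0.02,0.6,0.3],[0,0,0,0,0.02,0.7,0.3],[0,0,0,0,0.02,0.8,0.3],[0,0,0,0,0.02,0.9,0.3],[0,0,0,0,0.02,1.0,0.3]],
  ],
)

```text
t: 94.4
tcp_pos: [0.5736, 0.101, 0.1656]
tool_rot: [0.644, 0.765, 0.0, 0.0]
force: [0.2, 0.0, 0.4]
finger_gap: 0.701
```

Emit:
move_arm(
  plan=[
    [[0,0,0,0,0,0.15,0.3],[0,0,0,0,0,0.3,0.3],[0,0,0,0,0,0.45,0.3],[0,0,0,0,0,0.59,0.3],[0,0,0,0,0,0.59,0.6],[0,0,0,0,0,0.59,1],[0,0,0,0,0,0.59,1],[0,0,0,0,0,0.59,1]],
  ],
  force=30,
)

```text
t: 95.4
tcp_pos: [0.5751, 0.1011, 0.1077]
tool_rot: [0.644, 0.765, 0.001, 0.001]
force: [2.8, 0.2, -2.5]
finger_gap: 0.125
```

Emit:
move_arm(
  plan=[
    [[0,0,0,0,0,0,1],[0,0,0,0,0,0,1],[0,0,0,0,0.035,0.028,1],[0,0,0,0,0.069,0.058,1],[0,0,0,0,0.11,0.1,1],[0,0,0,0,0.146,0.149,1],[0,0,0,0,0.177,0.2,1],[0,0,0,0,0.204,0.254,1]],
  ],
)

```text
t: 96.4
tcp_pos: [0.5939, 0.1044, 0.0822]
tool_rot: [0.644, 0.765, 0.0, 0.0]
force: [3.0, -0.0, 4.4]
finger_gap: 0.128
```

Emit:
move_arm(
  plan=[
    [[0,0,0,0,0.02,0.055,1],[0,0,0,0,0.035,0.115,1],[0,0,0,0,0.044,0.175,1],[0,0,0,0,0.047,0.234,1],[0,0,0,0,0.047,0.255,1],[0,0,0,0,0.047,0.26,1],[0,0,0,0,0.047,0.26,1],[0,0,0,0,0.047,0.26,1]],
  ],
)

```text
t: 97.4
tcp_pos: [0.5998, 0.1054, 0.0554]
tool_rot: [0.644, 0.765, 0.001, 0.001]
force: [6.0, 1.5, 1.2]
finger_gap: 0.126
```

Run:
```python
from stamps import *
p=where();print(status.sense()["force"],grip(0))
```

```text
t 97.4 grasp pt in bin axes [  45.2 -160.1   52.4] gap 0.126
[6.01180909 1.48073988 1.22715681] (np.float64(42.6), -160, np.float64(53.5))
```

Emit:
move_arm(
  plan=[
    [[0,0,0,0,0,0.02,1],[0,0,0,0,0,0.035,1],[0,0,0,0,0,0.035,1],[0,0,0,0,0,0.035,1],[0,0,0,0,-0.02,0,0.3],[0,0,0,0,-0.02,0,0.3],[0,0,0,0,-0.02,0,0.3],[0,0,0,0,-0.02,0,0.3]],
  ],
)

```text
t: 98.4
tcp_pos: [0.5955, 0.1048, 0.055]
tool_rot: [0.644, 0.765, -0.001, -0.001]
force: [-0.4, 0.5, -0.3]
finger_gap: 0.698
```

Emit:
move_arm(
  plan=[
    [[0,0,0,0,0,-0.12,0.3],[0,0,0,0,0,-0.25,0.3],[0,0,0,0,0,-0.38,0.3],[0,0,0,0,0,-0.5,0.3],[0,0,0,0,0,-0.62,0.3],[0,0,0,0,0,-0.75,0.3],[0,0,0,0,0,-0.88,0.3],[0,0,0,0,0,-1.0,0.3]],
  ],
)

```text
t: 99.4
tcp_pos: [0.5963, 0.1049, 0.1565]
tool_rot: [0.644, 0.765, 0.0, 0.0]
force: [0.5, 0.6, -0.0]
finger_gap: 0.701
```

Run:
```python
from stamps import *
p=where()
for n in("side","top"):
    s=snapshot(n);P=cloud(s);B=(P-BC)@BR*1000;hsv=cv2.cvtColor(s["img"],cv2.COLOR_RGB2HSV)
    m=(hsv[...,1]>140)&((hsv[...,0]<8)|(hsv[...,0]>172))&(B[...,1]>-185)&(B[...,1]<-115)&(B[...,0]>-60)&(B[...,0]<90)&(B[...,2]>30)&(B[...,2]<130)
    print(n,m.sum(),B[m].mean(0))
    m=(B[...,1]>-118)&(B[...,1]<-104)&(B[...,0]>95)&(B[...,0]<135)&(B[...,2]>35)&(B[...,2]<110)
    print("rod tip",m.sum(),B[m].mean(0))
```

```text
t 99.4 grasp pt in bin axes [  41.7 -160.   153.5] gap 0.701
side 75 [  40.99369033 -146.49687838   55.56477422]
rod tip 36 [ 113.75139843 -111.39696623   55.5763904 ]
top 0 [nan nan nan]
rod tip 0 [nan nan nan]<stdin>:6: RuntimeWarning: Mean of empty slice.
  ret = um.true_divide(
<stdin>:8: RuntimeWarning: Mean of empty slice.
```

The stay is folded (rod tip at z about 55). Now back to the tab.

Emit:
move_arm(
  plan=[
    [[0,0,0,0,0,-0.15,0],[0,0,-0.1,0,0,-0.3,0],[0,0,-0.25,0,0,-0.45,0],[0,0,-0.4,0,0,-0.6,0],[0,0,-0.55,0,0,-0.75,0],[0,0,-0.7,0,0,-0.9,0],[0,0,-0.85,0,0,-1.0,0],[0,0,-1.0,0,0,-1.0,0]],
  ],
)

```text
t: 100.5
tcp_pos: [0.5967, 0.1049, 0.2571]
tool_rot: [0.3, 0.954, 0.0, 0.001]
force: [0.3, -0.3, -0.0]
finger_gap: 1.003
```

Emit:
move_arm(
  plan=[
    [[0,0,-0.1,0,0,-0.15,0],[0,0,-0.25,0,0,-0.3,0],[0,0,-0.4,0,0,-0.45,0],[0,0,-0.55,0,0,-0.6,0],[0,0,-0.7,0,0,-0.75,0],[0,0,-0.85,0,0,-0.9,0],[0,0,-1.0,0,0,-0.95,0],[0,0,-1.0,0,0,-0.95,0]],
  ],
)

```text
t: 101.5
tcp_pos: [0.5962, 0.105, 0.3514]
tool_rot: [-0.085, 0.996, -0.0, 0.0]
force: [-0.5, -0.4, -0.0]
finger_gap: 0.997
```

Emit:
move_arm(
  plan=[
    [[0,0,0,-0.05,0.1,0,0],[0,0,0,-0.11,0.2,0,0],[0,0,0,-0.17,0.3,0,0],[0,0,0,-0.23,0.4,0,0],[0,0,0,-0.29,0.5,0,0],[0,0,0,-0.35,0.6,0,0],[0,0,0,-0.4,0.7,0,0],[0,0,0,-0.45,0.8,0,0]],
  ],
)

```text
t: 102.5
tcp_pos: [0.6271, 0.1922, 0.3506]
tool_rot: [-0.086, 0.996, -0.0, -0.0]
force: [0.4, -0.1, 0.6]
finger_gap: 0.997
```

Emit:
move_arm(
  plan=[
    [[0,0,0,-0.05,0.1,0,0],[0,0,0,-0.11,0.2,0,0],[0,0,0,-0.17,0.3,0,0],[0,0,0,-0.23,0.4,0,0],[0,0,0,-0.29,0.5,0,0],[0,0,0,-0.36,0.64,0,0],[0,0,0,-0.45,0.8,0,0],[0,0,0,-0.45,0.8,0,0]],
  ],
)

```text
t: 103.5
tcp_pos: [0.6579, 0.2796, 0.3502]
tool_rot: [-0.086, 0.996, 0.0, 0.0]
force: [0.0, -0.3, -0.3]
finger_gap: 1.002
```

Run:
```python
from stamps import *
p=where();plan(p,tab(1.75)[:2],tab(1.75)[2])
q=np.array(tab(1.75))
for t in (1.65,1.55,1.45,1.35,1.25): d=np.array(tab(t))-q;print(t,(-d[0]/100).round(3),(-d[2]/100).round(3))
q=np.array(tab(1.25))
for t in (1.15,1.05,.95,.85,.78): d=np.array(tab(t))-q;print(t,(-d[0]/100).round(3),(-d[2]/100).round(3))
q=np.array(tab(.78))
for t in (.7,.6,.5,.4,.3): d=np.array(tab(t))-q;print(t,(-d[0]/100).round(3),(-d[2]/100).round(3))
q=np.array(tab(.3))
for t in (.2,.1,.0): d=np.array(tab(t))-q;print(t,(-d[0]/100).round(3),(-d[2]/100).round(3))
```

```text
t 103.5 grasp pt in bin axes [132.1   1.7 347.2] gap 1.002
shift [-0.006 -0.017  0.64 ]
1.65 0.21 -0.032
1.55 0.421 -0.043
1.45 0.633 -0.033
1.35 0.843 -0.002
1.25 1.048 0.05
1.15 0.199 0.072
1.05 0.39 0.164
0.95 0.571 0.274
0.85 0.741 0.402
0.78 0.851 0.501
0.7 0.117 0.123
0.6 0.25 0.288
0.5 0.365 0.466
0.4 0.461 0.655
0.3 0.539 0.852
0.2 0.057 0.204
0.1 0.094 0.413
0.0 0.109 0.624
```

Emit:
move_arm(
  plan=[
    [[0,0,0,0,-0.017,0.15,0],[0,0,0,0,-0.017,0.3,0],[0,0,0,0,-0.017,0.45,0],[0,0,0,0,-0.017,0.6,0],[0,0,0,0,-0.017,0.64,0],[0,0,0,0,-0.017,0.64,0.9],[0,0,0,0,-0.017,0.64,0.9],[0,0,0,0,-0.017,0.64,0.9]],
  ],
  force=35,
)

```text
t: 104.5
tcp_pos: [0.6583, 0.2764, 0.2875]
tool_rot: [-0.086, 0.996, 0.0, 0.001]
force: [-0.9, 0.0, -0.0]
finger_gap: 0.376
```

Emit:
move_arm(
  plan=[
    [[0,0,0,0,0,0,0.9],[0,0,0,0.1,0,-0.018,0.9],[0,0,0,0.25,0,-0.035,0.9],[0,0,0,0.42,0,-0.043,0.9],[0,0,0,0.58,0,-0.037,0.9],[0,0,0,0.74,0,-0.02,0.9],[0,0,0,0.88,0,0.005,0.9],[0,0,0,1.0,0,0.037,0.9]],
  ],
)

```text
t: 105.5
tcp_pos: [0.5599, 0.2605, 0.2835]
tool_rot: [-0.086, 0.996, 0.001, 0.002]
force: [2.0, 6.1, -1.0]
finger_gap: 0.275
```

Emit:
move_arm(
  plan=[
    [[0,0,0,0.12,0,0.038,0.9],[0,0,0,0.247,0,0.085,0.9],[0,0,0,0.345,0,0.13,0.9],[0,0,0,0.438,0,0.177,0.9],[0,0,0,0.53,0,0.23,0.9],[0,0,0,0.619,0,0.287,0.9],[0,0,0,0.789,0,0.415,0.9],[0,0,0,0.899,0,0.514,0.9]],
  ],
)

```text
t: 106.5
tcp_pos: [0.4708, 0.245, 0.2321]
tool_rot: [-0.085, 0.996, 0.001, 0.001]
force: [0.3, 4.9, 0.9]
finger_gap: 0.276
```

Emit:
move_arm(
  plan=[
    [[0,0,0,0.06,0,0.06,0.9],[0,0,0,0.117,0,0.123,0.9],[0,0,0,0.185,0,0.205,0.9],[0,0,0,0.25,0,0.288,0.9],[0,0,0,0.31,0,0.376,0.9],[0,0,0,0.365,0,0.466,0.9],[0,0,0,0.461,0,0.655,0.9],[0,0,0,0.539,0,0.852,0.9]],
  ],
)

```text
t: 107.5
tcp_pos: [0.417, 0.2355, 0.1466]
tool_rot: [-0.085, 0.996, 0.001, 0.0]
force: [-1.6, 5.9, 0.5]
finger_gap: 0.273
```

Emit:
move_arm(
  plan=[
    [[0,0,0,0.03,0,0.1,0.9],[0,0,0,0.057,0,0.204,0.9],[0,0,0,0.078,0,0.31,0.9],[0,0,0,0.094,0,0.413,0.9],[0,0,0,0.104,0,0.52,0.9],[0,0,0,0.109,0,0.6,0.9],[0,0,0,0.109,0,0.625,0.9],[0,0,0,0.109,0,0.625,0.9]],
  ],
)

```text
t: 108.5
tcp_pos: [0.4054, 0.2335, 0.0837]
tool_rot: [-0.085, 0.996, 0.0, -0.001]
force: [-3.7, 7.2, 0.6]
finger_gap: 0.273
```

Run:
```python
from stamps import *
p=where();print(tab(0),status.sense()["force"])
```

```text
t 108.5 grasp pt in bin axes [-124.6   -0.9   80.7] gap 0.273
(np.float64(-122.0), 0, np.float64(80.5)) [-3.71055335  7.18260049  0.55461968]
```

Emit:
move_arm(
  plan=[
    [[0,0,0,0,0,0,0],[0,0,0,0,0,0,0],[0,0,0,0,0,0,0],[0,0,0,0,0,-0.2,0],[0,0,0,0,0,-0.4,0],[0,0,0,0,0,-0.6,0],[0,0,0,0,0,-0.8,0],[0,0,0,0,0,-1.0,0]],
  ],
)

```text
t: 109.5
tcp_pos: [0.4069, 0.2325, 0.1845]
tool_rot: [-0.085, 0.996, -0.0, -0.0]
force: [0.4, 0.2, -0.2]
finger_gap: 1.004
```

Emit:
move_arm(
  plan=[
    [[0,0,0,0,0,-0.12,0],[0,0,0,0,-0.12,-0.25,0],[0,0,0,0,-0.25,-0.4,0],[0,0,0,0,-0.4,-0.55,0],[0,0,0,0,-0.55,-0.7,0],[0,0,0,0,-0.7,-0.8,0],[0,0,0,0,-0.85,-0.9,0],[0,0,0,0,-1.0,-0.95,0]],
  ],
)

```text
t: 110.5
tcp_pos: [0.4243, 0.1332, 0.2794]
tool_rot: [-0.085, 0.996, -0.0, 0.0]
force: [-0.3, 0.3, -0.0]
finger_gap: 0.996
```

Run:
```python
from stamps import *
p=where();print(go([.6375,-.1605,.27],99.8))
s=snapshot("top");P=cloud(s);B=(P-BC)@BR*1000
for x in(-80,-40,0,40): 
    m=(abs(B[...,0]-x)<8)&(abs(B[...,1])<80)&(B[...,2]<150);print(x,np.median(B[m][:,2]).round(1),end=" ")
s=snapshot("side");P=cloud(s);B=(P-BC)@BR*1000
for x in(-80,-40,0,40): 
    m=(abs(B[...,0]-x)<8)&(abs(B[...,1])<80)&(B[...,2]<150);print(x,np.median(B[m][:,2]).round(1),end=" ")
```

```text
t 110.5 grasp pt in bin axes [-123.  -102.8  276.4] gap 0.996
(array([-0.   ,  0.001, -0.   ]), array([-1.601, -3.257,  0.065]))
-80 nan -40 nan 0 82.9 40 82.7 -80 73.0 -40 82.6 0 82.8 40 82.5
  return _methods._mean(a, axis=axis, dtype=dtype,
  ret = ret.dtype.type(ret / rcount)
```

Emit:
move_arm(
  plan=[
    [[0,0,0,-0.03,-0.1,0,0.3],[0,0,0,-0.06,-0.2,0,0.3],[0,0,0,-0.1,-0.3,0,0.3],[0,0,0,-0.13,-0.4,0,0.3],[0,0,0,-0.17,-0.5,0,0.3],[0,0,0,-0.2,-0.6,0,0.3],[0,0,0,-0.24,-0.7,0,0.3],[0,0,0,-0.275,-0.813,0,0.3]],
  ],
)

```text
t: 111.6
tcp_pos: [0.4653, 0.0583, 0.2788]
tool_rot: [-0.086, 0.996, -0.0, 0.0]
force: [-0.5, -0.3, 0.2]
finger_gap: 0.703
```

Emit:
move_arm(
  plan=[
    [[0,0,0,-0.03,-0.1,0,0.3],[0,0,0,-0.06,-0.2,0,0.3],[0,0,0,-0.1,-0.3,0,0.3],[0,0,0,-0.13,-0.4,0,0.3],[0,0,0,-0.17,-0.5,0,0.3],[0,0,0,-0.2,-0.6,0,0.3],[0,0,0,-0.24,-0.7,0,0.3],[0,0,0,-0.275,-0.813,0,0.3]],
  ],
)

```text
t: 112.6
tcp_pos: [0.5063, -0.0171, 0.2788]
tool_rot: [-0.086, 0.996, 0.0, 0.0]
force: [0.2, 0.2, -0.4]
finger_gap: 0.7
```

Emit:
move_arm(
  plan=[
    [[0,0,0,-0.03,-0.1,0,0.3],[0,0,0,-0.06,-0.2,0,0.3],[0,0,0,-0.1,-0.3,0,0.3],[0,0,0,-0.13,-0.4,0,0.3],[0,0,0,-0.17,-0.5,0,0.3],[0,0,0,-0.2,-0.6,0,0.3],[0,0,0,-0.24,-0.7,0,0.3],[0,0,0,-0.275,-0.813,0,0.3]],
  ],
)

```text
t: 113.6
tcp_pos: [0.5472, -0.0926, 0.2788]
tool_rot: [-0.086, 0.996, 0.0, -0.0]
force: [-0.7, -0.0, 0.0]
finger_gap: 0.699
```

Emit:
move_arm(
  plan=[
    [[0,0,0,-0.03,-0.1,0,0.3],[0,0,0,-0.06,-0.2,0,0.3],[0,0,0,-0.1,-0.3,0,0.3],[0,0,0,-0.13,-0.4,0,0.3],[0,0,0,-0.17,-0.5,0,0.3],[0,0,0,-0.21,-0.63,0,0.3],[0,0,0,-0.275,-0.813,0,0.3],[0,0,0,-0.275,-0.813,0,0.3]],
  ],
)

```text
t: 114.6
tcp_pos: [0.5888, -0.1692, 0.2787]
tool_rot: [-0.085, 0.996, -0.0, 0.0]
force: [-0.6, 0.8, -0.5]
finger_gap: 0.695
```

Run:
```python
from stamps import *
p=where();print(go([.6375,-.1605,.27],99.8))
s=snapshot("wrist");save("w5.png",s["img"]);np.savez("w5.npz",**s)
```

```text
t 114.6 grasp pt in bin axes [ -12.4 -428.8  275.7] gap 0.695
(array([-0.001,  0.001, -0.002]), array([-0.495,  0.003,  0.058]))
```

View pics/w5.png

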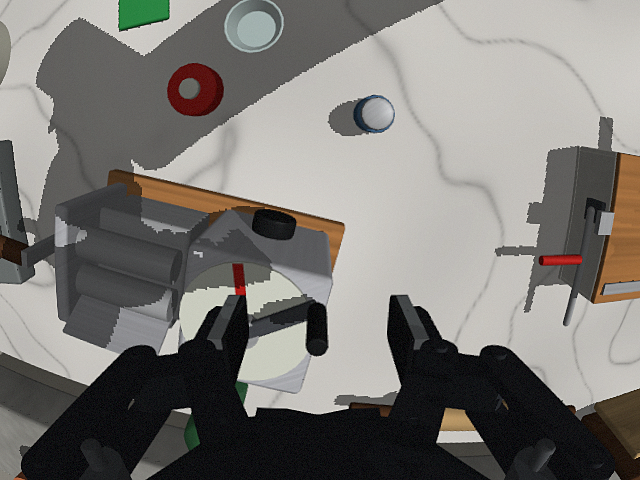

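The pin's top at (317,345) is on the jaws' line, and the red stripe runs from (237,264) to (241,295). I work out the dial, stripe and pin positions from this view.

```bash
cat >> h.py <<'E'
def wcloud(s):
    d=s["depth"];h,w=d.shape;v,u=np.mgrid[:h,:w];K=s["mtx"]
    a=(u-K[0,2])/K[0,0];b=(v-K[1,2])/K[1,1];r=np.hypot(a,b)+1e-9;t=np.tan(r)/r
    P=np.stack([a*t*d,-b*t*d,-d,np.ones_like(d)],-1)@s["T"].T
    return P[...,:3]
E
python3 - <<'E'
from h import *
s=dict(np.load("w5.npz"));P=wcloud(s);hsv=cv2.cvtColor(s["img"],cv2.COLOR_RGB2HSV);v,u=np.mgrid[:480,:640]
red=(hsv[...,1]>150)&((hsv[...,0]<8)|(hsv[...,0]>172))&(u>220)&(u<260)&(v>250)&(v<310)
q=P[red];print("red",len(q),q.mean(0),q.min(0),q.max(0))
vx,vy,x0,y0=cv2.fitLine(q[:,:2].astype(np.float32),cv2.DIST_L2,0,.01,.01).ravel();print("line",np.degrees(np.arctan2(vy,vx)),x0,y0)
pin=(P[...,2]>.185)&(P[...,2]<.225)&(abs(u-317)<14)&(v>300)&(v<360);q=P[pin];t=q[q[:,2]>np.percentile(q[:,2],90)-.004]
print("pin",len(q),q[:,2].max(),t.mean(0),(t.min(0)+t.max(0))/2)
dial=(hsv[...,1]<60)&(hsv[...,2]>90)&(abs(P[...,2]-.149)<.006)&(hsv[...,0]>20)&(hsv[...,0]<45)&(u>170)&(u<315)&(v>250)&(v<390)
save("d.png",(dial*255).astype(np.uint8)[...,None].repeat(3,2))
W=P[dial][:,:2];print(len(W),np.median(P[dial][:,2]),W.min(0),W.max(0))
# fit circle r=55mm by hull boundary
H=cv2.convexHull(W.astype(np.float32)*1000)[:,0]
from scipy.optimize import least_squares
f=lambda c:np.hypot(H[:,0]-c[0],H[:,1]-c[1])-c[2]
r=least_squares(f,[668,-211,55],loss="soft_l1");print("circle",r.x,np.abs(r.fun).mean())
E
```

```text
red 311 [ 0.62923025 -0.2204361   0.15551419] [ 0.51276644 -0.22653168  0.14913887] [ 0.64415553 -0.18187794  0.4002025 ]
line -14.42135 0.62923026 -0.2204361
pin 784 0.21369150823655417 [ 0.63814816 -0.16119107  0.21161827] [ 0.63926712 -0.1610817   0.21106779]
6800 0.14959596757867547 [ 0.61737837 -0.2710816 ] [ 0.73667793 -0.15733831]
circle [ 675.37773559 -212.76813262   57.55439423] 1.5757770167363123
```

Run:
```python
from h import *
from scipy.optimize import least_squares
s=dict(np.load("w5.npz"));P=wcloud(s);hsv=cv2.cvtColor(s["img"],cv2.COLOR_RGB2HSV);v,u=np.mgrid[:480,:640]
red=(hsv[...,1]>150)&((hsv[...,0]<8)|(hsv[...,0]>172))&(u>220)&(u<260)&(v>250)&(v<310)&(abs(P[...,2]-.1495)<.006)
q=P[red][:,:2]*1000;print(len(q),q.mean(0),q.min(0),q.max(0))
vx,vy,x0,y0=cv2.fitLine(q.astype(np.float32),cv2.DIST_L2,0,.01,.01).ravel();print(np.degrees(np.arctan2(vy,vx)))
pin=np.array([638.2,-161.1])
for src in("w5","top"):
    s=dict(np.load(src+".npz"));P=(wcloud if src=="w5" else cloud)(s);im=s["img"].astype(int)
    d=np.hypot(P[...,0]-.668,P[...,1]+.212)
    m=(abs(P[...,2]-.149)<.006)&(d<.07)&(im[...,0]-im[...,2]>8)&(im[...,0]-im[...,2]<45)&(im[...,1]>80)
    H=cv2.convexHull((P[m][:,:2]*1000).astype(np.float32))[:,0]
    r=least_squares(lambda c:np.hypot(H[:,0]-c[0],H[:,1]-c[1])-55,[668,-211],loss="soft_l1")
    a=r.x;w=q.mean(0)-a
    print(src,m.sum(),"axis",a,"res",np.abs(r.fun).mean(),"pin dist",np.hypot(*(pin-a)),"lever ang",np.degrees(np.arctan2(*(pin-a)[::-1])),"stripe",np.degrees(np.arctan2(w[1],w[0]))%360,np.hypot(*w))
```

```text
303 [ 631.37884463 -221.20465809] [ 618.65859518 -226.53167727] [ 644.1555274  -215.34465903]
11.481339
w5 5094 axis [ 672.20547383 -213.66777846] res 0.5849112463504496 pin dist 62.60785560176911 lever ang 122.8983501433942 stripe 190.45944193036976 41.516481139738715
top 1358 axis [ 670.54674433 -212.77854901] res 0.5339690432897035 pin dist 60.96707551210626 lever ang 122.04335806427724 stripe 192.14088583781302 40.063994821605135
```

Run:
```python
from h import *
print(go([.6382,-.1611,.191],99.8)[1])
M=R.from_quat(status.sense()["tool_rot"]).as_matrix();A=np.array([.6714,-.2132,0])
f=lambda d:A+.062*np.array([np.cos(np.radians(d)),np.sin(np.radians(d)),0])
for d in np.linspace(122.5,191.2,13): print(d.round(1),(M.T@(f(d)-[.6382,-.1611,0])*10).round(3))
```

```text
[-0.506 -0.016  0.846]
122.5 [0.001 0.002 0.   ]
128.2 [ 0.057 -0.025  0.   ]
134.0 [ 0.11  -0.057 -0.   ]
139.7 [ 0.159 -0.094 -0.   ]
145.4 [ 0.204 -0.136 -0.   ]
151.1 [ 0.245 -0.183 -0.   ]
156.8 [ 0.282 -0.233 -0.   ]
162.6 [ 0.313 -0.287 -0.   ]
168.3 [ 0.338 -0.343 -0.   ]
174.0 [ 0.358 -0.402 -0.   ]
179.8 [ 0.372 -0.462 -0.   ]
185.5 [ 0.379 -0.523 -0.   ]
191.2 [ 0.381 -0.585 -0.   ]
```

Emit:
move_arm(
  plan=[
    [[0,0,0,-0.13,0,0,0.3],[0,0,0,-0.26,0,0,0.3],[0,0,0,-0.4,-0.01,0,0.3],[0,0,0,-0.506,-0.016,0.1,0.3],[0,0,0,-0.506,-0.016,0.3,0.3],[0,0,0,-0.506,-0.016,0.5,0.3],[0,0,0,-0.506,-0.016,0.7,0.3],[0,0,0,-0.506,-0.016,0.84,0.3]],
  ],
)

```text
t: 115.65
tcp_pos: [0.6377, -0.1599, 0.1929]
tool_rot: [-0.086, 0.996, 0.001, -0.001]
force: [0.8, -0.4, 0.4]
finger_gap: 0.702
```

Emit:
move_arm(
  plan=[
    [[0,0,0,0,0,0,0.3],[0,0,0,0,0,0,0.6],[0,0,0,0,0,0,1],[0,0,0,0,0,0,1],[0,0,0,0,0,0,1],[0,0,0,0,0,0,1],[0,0,0,0.03,-0.013,0,1],[0,0,0,0.057,-0.025,0,1]],
  ],
  force=30,
)

```text
t: 116.65
tcp_pos: [0.6344, -0.1638, 0.1958]
tool_rot: [-0.086, 0.996, -0.0, 0.002]
force: [4.1, -0.3, 4.2]
finger_gap: 0.153
```

Emit:
move_arm(
  plan=[
    [[0,0,0,0.053,-0.032,0,1],[0,0,0,0.102,-0.069,0,1],[0,0,0,0.147,-0.111,0,1],[0,0,0,0.188,-0.158,0,1],[0,0,0,0.225,-0.208,0,1],[0,0,0,0.256,-0.262,0,1],[0,0,0,0.281,-0.318,0,1],[0,0,0,0.301,-0.377,0,1]],
  ],
)

```text
t: 117.65
tcp_pos: [0.6055, -0.2032, 0.1955]
tool_rot: [-0.086, 0.996, 0.003, -0.004]
force: [-9.2, 4.6, 13.5]
finger_gap: 0.157
```

Emit:
move_arm(
  plan=[
    [[0,0,0,0.014,-0.06,0,1],[0,0,0,0.021,-0.121,0,1],[0,0,0,0.023,-0.183,0,1],[0,0,0,0.023,-0.183,0,1],[0,0,0,0.023,-0.183,0,1],[0,0,0,0.023,-0.183,0,1],[0,0,0,0.023,-0.183,0,1],[0,0,0,0.023,-0.183,0,1]],
  ],
)

```text
t: 118.65
tcp_pos: [0.6059, -0.2233, 0.1951]
tool_rot: [-0.086, 0.996, 0.002, -0.005]
force: [-6.4, 1.3, 10.5]
finger_gap: 0.154
```

Run:
```python
from h import *
st=status.sense();print(st["t"],st["tcp_pos"],st["force"],go([.6106,-.2252,.191],99.8)[1])
```

```text
118.65 [ 0.60593808 -0.22332012  0.19514925] [-6.40335598  1.27635897 10.54152427] [-0.043 -0.027  0.011]
```

Emit:
move_arm(
  plan=[
    [[0,0,0,0,0,-0.02,0.3],[0,0,0,0,0,-0.02,0.3],[0,0,0,0,0,-0.02,0.3],[0,0,0,0,0,-0.02,0.3],[0,0,0,0,0,-0.2,0.3],[0,0,0,0,0,-0.4,0.3],[0,0,0,0,0,-0.6,0.3],[0,0,0,0,0,-0.85,0.3]],
  ],
)

```text
t: 119.65
tcp_pos: [0.6104, -0.2244, 0.2815]
tool_rot: [-0.086, 0.996, -0.0, 0.0]
force: [0.6, -0.6, 0.1]
finger_gap: 0.698
```

```bash
cat > lev.py <<'E'
from h import *
s=snapshot("wrist");P=wcloud(s);save("w6.png",s["img"][180:420,100:420].repeat(2,0).repeat(2,1));np.savez("w6.npz",**s)
t=snapshot("top");T=cloud(t);save("t6.png",cv2.resize(t["img"][125:205,375:480],None,fx=6,fy=6,interpolation=cv2.INTER_CUBIC))
for n,Q in(("wrist",P),("top",T)):
    k=(Q[...,2]>.2)&(Q[...,2]<.222)&(abs(Q[...,0]-.61)<.035)&(abs(Q[...,1]+.222)<.022)
    q=Q[k];print(n,k.sum(),q.mean(0) if len(q) else None)
    if len(q): c=(q.min(0)+q.max(0))/2;print(c,"ang",np.degrees(np.arctan2(c[1]+.2132,c[0]-.6714))%360)
print(status.sense()["t"],status.sense()["tcp_pos"])
E
python3 lev.py
```

```text
wrist 577 [ 0.60912338 -0.2226539   0.21015066]
[ 0.61030728 -0.22236724  0.20669499] ang 188.5338200790341
top 0 None
119.75 [ 0.61232379 -0.22546339  0.28445632]
```

View pics/w6.png

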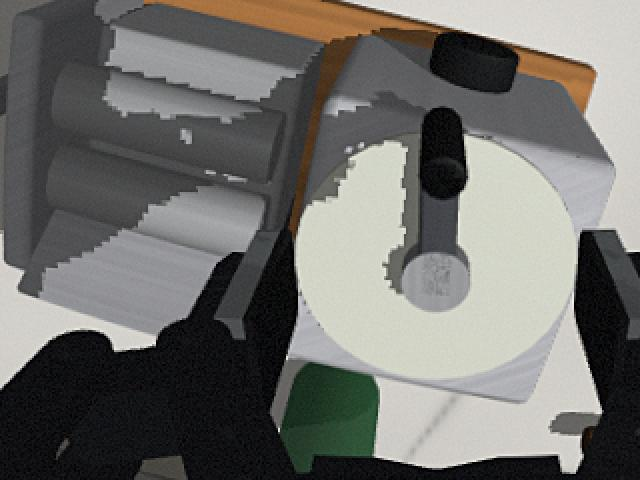

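The lever now covers the red stripe, with no red showing. I refine the angle from the dial, which is now fully visible.

Run:
```python
from h import *
from scipy.optimize import least_squares
s=dict(np.load("w6.npz"));P=wcloud(s);im=s["img"].astype(int)
d=np.hypot(P[...,0]-.671,P[...,1]+.213)
m=(abs(P[...,2]-.149)<.006)&(d<.065)&(im[...,0]-im[...,2]>8)&(im[...,0]-im[...,2]<45)&(im[...,1]>60)
H=cv2.convexHull((P[m][:,:2]*1000).astype(np.float32))[:,0]
a=least_squares(lambda c:np.hypot(H[:,0]-c[0],H[:,1]-c[1])-55,[671,-213],loss="soft_l1").x
print("axis",a,"r",np.hypot(*(H-a).T).mean())
v,u=np.mgrid[:480,:640]
hub=(P[...,2]>.157)&(P[...,2]<.172)&(d<.02);h=P[hub];print("hub",(h.min(0)+h.max(0))[:2]*500,h[:,2].mean())
lev=(P[...,2]>.155)&(P[...,2]<.166)&(d>.02)&(d<.05)&(im.max(-1)<130);q=P[lev][:,:2]*1000;print(len(q),q.mean(0))
w=q.mean(0)-a;print("lever dir",np.degrees(np.arctan2(w[1],w[0]))%360)
for ax in (a,np.array([672.2,-213.7]),np.array([670.5,-212.8])):
    f=lambda p:np.degrees(np.arctan2(p[1]-ax[1],p[0]-ax[0]))%360
    print("pin",f([609.8,-222.5]),"stripe w5",f([631.4,-221.2]),"stripe top",f([629.6,-219.8]))
```

```text
axis [ 672.98842685 -213.42238944] r 55.23754713104091
hub [ 668.26996789 -213.69806324] 0.16197853024741282
361 [ 644.62223892 -218.0474674 ]
lever dir 189.26052849250667
pin 188.17514308846035 stripe w5 190.59274288051353 stripe top 188.36195606657697
pin 188.02723751043195 stripe w5 190.41602830757068 stripe top 188.148931068402
pin 189.07923230626147 stripe w5 192.1247758200808 stripe top 189.71202489599457
```

The lever reads about 2° short of the stripe. That is within tolerance, but I regrip and nudge it for margin.

Emit:
move_arm(
  plan=[
    [[0,0,0,0,0,0.2,0.3],[0,0,0,0,0,0.4,0.3],[0,0,0,0,0,0.6,0.3],[0,0,0,0,0,0.78,0.3],[0,0,0,0,0,0.78,0.6],[0,0,0,0,0,0.78,1],[0,0,0,0,0,0.78,1],[0,0,0,0,0,0.78,1]],
  ],
)

```text
t: 120.75
tcp_pos: [0.6108, -0.2246, 0.2028]
tool_rot: [-0.086, 0.996, -0.0, 0.001]
force: [-0.3, -0.1, 1.3]
finger_gap: 0.157
```

Emit:
move_arm(
  plan=[
    [[0,0,0,0,0,0,1],[0,0,0,0,-0.01,0,1],[0,0,0,0,-0.02,0,1],[0,0,0,0,-0.02,0,1],[0,0,0,0,-0.02,0,1],[0,0,0,0,-0.02,0,1],[0,0,0,0,-0.02,0,0.3],[0,0,0,0,-0.02,0,0.3]],
  ],
)

```text
t: 121.75
tcp_pos: [0.6106, -0.2267, 0.2013]
tool_rot: [-0.085, 0.996, -0.0, -0.0]
force: [0.0, 0.5, -0.3]
finger_gap: 0.567
```

Emit:
move_arm(
  plan=[
    [[0,0,0,0,0,0,0.3],[0,0,0,0,0,-0.1,0.3],[0,0,0,0,0,-0.25,0.3],[0,0,0,0,0,-0.4,0.3],[0,0,0,0,0,-0.6,0.3],[0,0,0,0,0,-0.78,0.3],[0,0,0,0,0,-0.78,0.3],[0,0,0,0,0,-0.78,0.3]],
  ],
)

```text
t: 122.75
tcp_pos: [0.6104, -0.2263, 0.2798]
tool_rot: [-0.086, 0.996, 0.0, -0.0]
force: [0.4, -0.1, -0.4]
finger_gap: 0.699
```

```bash
python3 lev.py
python3 - <<'E'
from h import *
s=dict(np.load("w6.npz"));P=wcloud(s);im=s["img"].astype(int)
d=np.hypot(P[...,0]-.671,P[...,1]+.213)
lev=(P[...,2]>.155)&(P[...,2]<.166)&(d>.02)&(d<.05)&(im.max(-1)<130);q=P[lev][:,:2]*1000
w=q.mean(0)-[672.6,-213.5];print("lever dir",np.degrees(np.arctan2(w[1],w[0]))%360)
E
```

```text
wrist 590 [ 0.6096502  -0.22584903  0.21019533]
[ 0.6109687  -0.22560622  0.20675894] ang 191.60132280171305
top 0 None
122.85 [ 0.61021188 -0.2261483   0.27894107]
lever dir 191.87149230390014
```

Emit:
move_arm(
  plan=[
    [[0,0,0,0.1,0,-0.1,0.3],[0,0,0,0.2,0,-0.2,0.3],[0,0,0,0.35,0,-0.3,0.3],[0,0,0,0.5,0,-0.4,0.3],[0,0,0,0.65,0,-0.4,0.3],[0,0,0,0.8,0,-0.4,0.3],[0,0,0,0.95,0,-0.4,0.3],[0,0,0,1.0,0,-0.4,0.3]],
  ],
)

```text
t: 123.85
tcp_pos: [0.511, -0.2436, 0.3196]
tool_rot: [-0.085, 0.996, 0.0, -0.0]
force: [0.2, -0.6, 0.3]
finger_gap: 0.698
```

Emit:
move_arm(
  plan=[
    [[0,0,0,0.1,0,0,0.3],[0,0,0,0.2,-0.2,0,0.3],[0,0,0,0.35,-0.35,0,0.3],[0,0,0,0.5,-0.5,0,0.3],[0,0,0,0.65,-0.65,0,0.3],[0,0,0,0.65,-0.8,0,0.3],[0,0,0,0.65,-1.0,0,0.3],[0,0,0,0.65,-1.0,0,0.3]],
  ],
)

```text
t: 124.85
tcp_pos: [0.466, -0.3548, 0.3196]
tool_rot: [-0.085, 0.996, -0.0, 0.0]
force: [0.3, 0.1, 0.2]
finger_gap: 0.701
```

Run:
```python
from h import *
s=snapshot("side");P=cloud(s);B=(P-BC)@BR*1000
for x in(-60,0,60):
    m=(abs(B[...,0]-x)<8)&(abs(B[...,1])<80);print(x,np.median(B[m][:,2]).round(1))
m=(B[...,1]>-118)&(B[...,1]<-104)&(B[...,0]>95)&(B[...,0]<135)&(B[...,2]>35)&(B[...,2]<110);print("rod tip",B[m].mean(0))
t=snapshot("top");a=t["img"][125:350,130:520];save("fin.png",cv2.resize(a,None,fx=2,fy=2,interpolation=cv2.INTER_CUBIC))
print(status.sense()["t"],status.sense()["force"])
```

```text
-60 82.9
0 82.9
60 83.4
rod tip [ 113.64936265 -111.60315777   56.20100928]
124.95 [-0.52055809  0.35236925 -0.27202705]
```

View pics/fin.png

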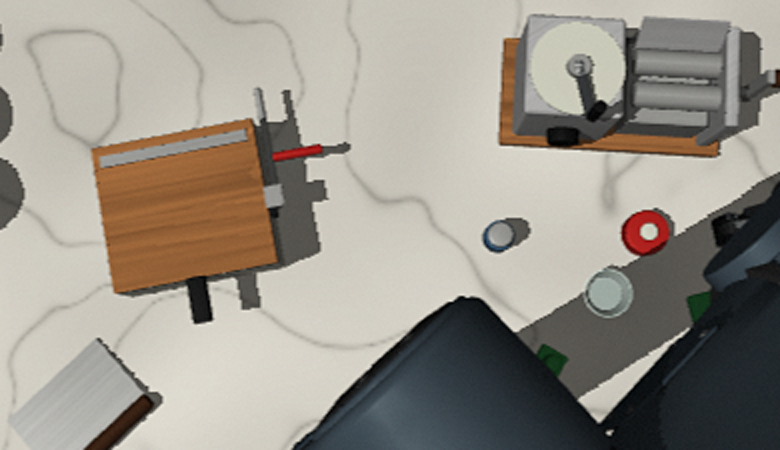

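The last picture shows the lid shut flat, the stay folded along the wall, the lever over the stripe at (590,95), and the pot, timer and dish where they were. I hand the job in.

```bash
python3 -c "
from station import manip
print(manip.sign_off())"
```

```text
the job is handed in; nothing more can be done
None
```

The pasta bench is put away, and I handed the job in at about 125 s of the 210 s allowed; sign-off reports no verdict.

- **Lid and stay:** I lifted the lid fully back, raised the stay and rested the lid on it at about 1.41 rad. With the stamps in, I tipped the lid back, folded the stay and shut the lid. The last check showed the lid top level at about 83 mm and the stay's tip at about 56 mm, meaning folded.
- **Stamps:** All five brass stamps went into the bin while the lid was propped, and depth readings showed all five there before I shut the lid. One was knocked aside partway through; I found it again and picked it up. I left the green look-alike alone.
- **Gap lever:** The first turn left the lever about 2° short of the mark, so I nudged it once more. It now reads 191.6 to 191.9° against 190.4 to 192.1° for the stripe (close-up view). The first top-view picture put the stripe at 188.1 to 192.1°, so the worst case is about 0.07 rad off, inside the 0.1 limit.
- **Bystanders:** The pepper pot, timer and dish looked unmoved in the last picture. The arm hid the green scraper and the bench scraper was only partly in view, but the arm never worked near either.

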